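# Load hex couplings into a weld fixture under its plunger-locked spatter plate

### The arm

A 7-joint arm with a two-finger parallel gripper is mounted at the origin on the work surface. World frame = base frame: x ahead of the robot, y to its left, z up, the work surface at z = 0. Lengths are in mm, angles in rad, forces in N, time in s.
With the tool pointing down it reaches from about 400 to 900 mm from the base axis. Payload 5.5 kg.
Tool frame: the origin (TCP) lies at the very end of the fingers, on their centre line; the grasp point (between the pads) lies 19 mm behind it; z points along the fingers, y is the direction in which the jaws open and shut (so a half turn about z gives the same grasp; the last joint's range is limited). The gripper opens to 85 mm and grips with 20 to 120 N. Pads are 22 mm wide; open, the fingers measure 114 mm over their backs; the gripper's body (76 mm by 85 mm) begins 54 mm behind the grasp point. The pads swing forward as they close: fully open they stand 13 mm farther back than shut.
Start: joints at [-0.841, 0.501, -0.427, 1.55, 0.221, 1.138, -0.21], TCP at [292.485, 580.476, 231.31] pointing down, gripper open.
Joint ranges: [-2.88, 2.88], [-0.31, 2.03], [-1.54, 1.56], [0.2, 2.42], [-1.41, 4.55], [0.19, 2.02], [-2.57, 2.57]. Speed limits (rad/s): [2.57, 2.57, 3.14, 3.14, 3.14, 3.14, 3.14].

### API

Orientations are given as a 3x3 rotation matrix whose columns are the frame's x, y, z axes.
In Python, from station import telemetry, eyes, ctrl gives the robot as it stands.
- The arm moves only by the shell command python3 -m creep 'ROWS' [FORCE]. ROWS is JSON, a list of rows, each an object of numbers: "dx", "dy", "dz": the shift along the tool's x, y, z in cm; "wx", "wy", "wz": the turn, a rotation vector about the tool's x, y, z in rad; "gripper": the opening, from 0 (shut) to 1 (fully open). In form: [{"dx": .., "dy": .., "dz": .., "wx": .., "wy": .., "wz": .., "gripper": ..}, ...]. A call has 1 to 12 rows; each row shifts and turns the commanded pose from where the row before left it, along the tool's axes as they then stand; what a row does not reach is not made up. A row lasts 1/10 s, in which the tool goes at most 50 mm and 8.59 degrees, less where a joint would pass 70% of its speed; a pose out of reach is approached as far as the arm can. A call with a gripper value outside its range is refused whole. The fingers move at their own pace and stop on an object; FORCE is the grip in N (left out, the last holds). Time passes only in rows, so rows that do not move let the fingers close. It gives the time, the measured TCP pose, the force and the opening at its end, in the units of the state.
- telemetry.get_state(): the state, without advancing time (a new reading comes with each control period).
- eyes.grab_frame(name): name is "side" or "top"; returns a dict with "frame" (420x560x3 uint8, red, green, blue), "fx", "fy", "cx", "cy" (pixels), "R" (3x3) and "t" (3): a world point X has camera coordinates R X + t. Camera axes: x right, y down, z forward; pixel columns grow to the right and rows downward; lengths in mm; the calibration is good to about 2 mm. A picture is of the moment at which its call begins. There is no depth.
- ctrl.close_job(): hands the job in, once; it reports no verdict.
The state is a dict: "t": time; "qpos": joint angles; "qd": joint speeds; "joint_efforts": joint torques, N m; "tool_pos": TCP position; "tool_rot": TCP orientation; "contact_force": force on the tool from outside, world axes, zero at the start; "wrist_torque": the same for the moment, N m; "gripper_width": finger opening in mm.
Only numpy, scipy, OpenCV 4.12 (cv2) and the standard library are available. Lean on these libraries where they do the work, as an engineer would, in place of code of your own. Each camera call takes 0.05 s, during which the arm holds its last target. There are 200 camera calls.

### The job

Load the weld fixture: pull up the spring plunger knob, slide the slotted spatter plate fully open and let the plunger drop into its hole there. Roll every hexagonal coupling on the bench over until its chalk-lined flat is on top, and lay each fully down in a nest of its own, chalk line still up. Then pull the plunger again, slide the plate fully shut and let the plunger drop home; leave the other things on the bench where they are.

Things in the scene. Friction and masses are not known exactly. Their poses are not given: they have to be found in the camera images.
- fixture: weld fixture fixed to the bench: steel base 340 x 300 x 12 mm, origin under its centre. Axes: y along the nests and the way the plate opens, x across the nests (away from the robot), z up. Side rails run along y at x -0.170 to -0.140 and 0.144 to 0.170, tops 46 mm above the bench; guide edges on them reach 54 mm (near) and 59 mm (far).
- nest_a (a point): centre of the floor of the nest nearest the robot, 12 mm above the bench, at (-0.0925, -0.075) in the fixture; axes as the fixture's. Four nests lie side by side, 63 mm apart along x. Each holds a coupling on one flat, along y, between V-saddle cheeks that follow its lower flats (1.5 mm clear; 23 mm high, 5 mm thick, leaning out 30 degrees, 47 mm apart at the top).
- nest_b (a point): the same for the second nest, axes as the fixture's. The cheeks stand only under the coupling's ends, 30 to 52 mm from the nest's centre along y; the middle 60 mm is open for fingers. Cross bars 18 mm high, 114 mm apart, stop the ends. A coupling's side corners lie 15 mm above the nest floor.
- nest_c (a point): the same for the third nest, axes as the fixture's
- nest_d (a point): the same for the nest farthest from the robot, axes as the fixture's
- plate (a joint): travel of the slotted aluminium spatter plate along fixture +y, m: 0 shut (over the nests), 0.145 fully open at its stop (clear of them). Plate 321 x 140 x 5 mm, top 53 mm above the bench, a 14 mm slot over each nest, about 3 N sliding friction. Held fast while the plunger pin is in either index hole (at 0 and at 0.145, 1 mm of play).
- plunger (a joint): lift of the spring index plunger, m: 0 pin home in a hole, 0.008 pin riding on the rail between holes, 0.014 fully pulled. Carried by the plate. Needs 6 N at 0, 10 N at 0.008, 13 N at 0.014; springs back down when let go over a hole. Lift it more than 8 mm to free the plate.
- knob (a point): centre of the plunger's round black knob, 30 mm across, 26 mm high, axis upright, centre 89 mm above the bench with the pin home; below it an 18 mm thick barrel. It stands on the plate's near edge (x -0.1515 in the fixture), mid-way along the plate's travel direction, and moves with plate and plunger. Pinched from above and pulled up, it can draw the plate along.
- hex0_c (a point): centre of a plain steel hexagonal coupling, 30 mm across flats, 34.6 across corners, 100 long, 0.43 kg, lying on one flat, centre 15 mm up. x runs along it, z points out of the one flat with a white chalk line along it. Pushed at its side corner by something that rises with it, it turns about its far bottom edge onto the next flat, 17.3 mm on. It may be absent.
- hex1_c (a point): another such coupling (size and axes as hex0_c). It may be absent.
- hex2_c (a point): another such coupling (size and axes as hex0_c). It may be absent.
- hex3_c (a point): another such coupling (size and axes as hex0_c). It may be absent.
- can: standing spray can, 60 mm across, 170 mm high (origin under its centre); not part of the job
- brush: wire brush lying bristles down, 240 mm long (origin near its middle); not part of the job
Things that resemble listed ones, but are neither listed nor needed, are in the scene too. What is shaped like the part that bears hex3_c but orange is not meant. Leave any pink look-alike of the part that bears hex2_c alone.

How it is judged:
By the outcome, as a careful person would: the job done as asked, in the order asked, and still so for the second after the job is handed in, with the robot touching nothing.
Of hex0, hex1, hex2, hex3 only 3 to 4 are there at a start; the rules pass over those that are not, and their reading is None.
At some moment in a run one of hex0, hex1, hex2, hex3 may be knocked a few centimetres aside while the robot is not near it.
It also fails if it takes over 210 s, if anything falls off the work surface, if the arm or the gripper's body presses on something with over 40 N, if the wrist force passes 120 N, or if a joint passes its speed limit or range.

## Working session

There is one attempt and no reset: what is moved stays moved. The work goes in short steps, Python scripts to look and compute and a shell command to move; the robot and the scene stay as the last step left them, time stands still between calls to the robot, and variables do not carry over. Pictures are saved under pics/ and viewed, about 12 in all and at most 16, crops included, and the job is handed in when it is done.

```bash
ls; mkdir -p pics; cat > h.py <<'E'
from station import telemetry, eyes, ctrl
import numpy as np, cv2, json
def shot(name,fn,crop=None,scale=1):
    f=eyes.grab_frame(name); im=np.array(f["frame"])[:,:,::-1].copy()
    cv2.imwrite("pics/raw_"+fn,im)
    json.dump({k:(np.array(v).tolist()) for k,v in f.items() if k!="frame"},open("pics/%s.json"%name,"w"))
    if crop: r0,r1,c0,c1=crop; im=im[r0:r1,c0:c1]
    if scale!=1: im=cv2.resize(im,None,fx=scale,fy=scale,interpolation=cv2.INTER_CUBIC)
    cv2.imwrite("pics/"+fn,im)
def cam(name):
    return {k:np.array(v) for k,v in json.load(open("pics/%s.json"%name)).items()}
def ray(name,u,v,z):
    c=cam(name); d=c["R"].T@np.array([(u-c["cx"])/c["fx"],(v-c["cy"])/c["fy"],1]); o=-c["R"].T@c["t"]
    return o+d*(z-o[2])/d[2]
def proj(name,X):
    c=cam(name); p=c["R"]@np.array(X,float)+c["t"]; return (c["fx"]*p[0]/p[2]+c["cx"],c["fy"]*p[1]/p[2]+c["cy"])
E
python3 - <<'E'
from h import *
shot("top","t1.png",scale=1.42);shot("side","s1.png",scale=1.42)
for n in("top","side"):
    c=cam(n);print(n,c["fx"],c["cx"],c["cy"],-c["R"].T@c["t"],c["R"].round(3).tolist())
s=telemetry.get_state();print(s)
E
```

```text
pics
top 516.7859470065291 281.54675513745394 204.90902363921424 [ 117.15416345   -6.81147465 1703.88103656] [[-0.041, -0.999, -0.003], [-0.978, 0.04, -0.204], [0.204, -0.006, -0.979]]
side 452.7625212780707 276.21907802948925 212.69359270222628 [ 371.41650585 1140.72524116 1090.90473635] [[-0.999, -0.054, 0.006], [-0.04, 0.658, -0.752], [0.036, -0.751, -0.659]]
{'t': 0.1, 'qpos': array([-0.84079745,  0.50177801, -0.42680918,  1.55135769,  0.22081215,
        1.13831913, -0.2102976 ]), 'qd': array([ 0.00015516, -0.00288889,  0.00025232, -0.00280062,  0.00072738,
       -0.00081657, -0.00049695]), 'joint_efforts': array([-1.03187462e-02, -5.70805085e+01, -5.83793297e+00, -2.81744778e+01,
        1.06691263e-02,  5.56240251e-03,  9.85687223e-06]), 'tool_pos': array([292.26903561, 579.86784777, 230.34313579]), 'tool_rot': array([[-8.93040328e-01,  4.49975818e-01, -8.58218878e-04],
       [ 4.49976633e-01,  8.93038918e-01, -1.58766564e-03],
       [ 5.20117113e-05, -1.80402789e-03, -9.99998371e-01]]), 'contact_force': array([-0.61806187, -0.54783379, -0.35832631]), 'wrist_torque': array([-0.07417181,  0.00267416, -0.01609134]), 'gripper_width': 85.37374307395018}
```

View pics/t1.png

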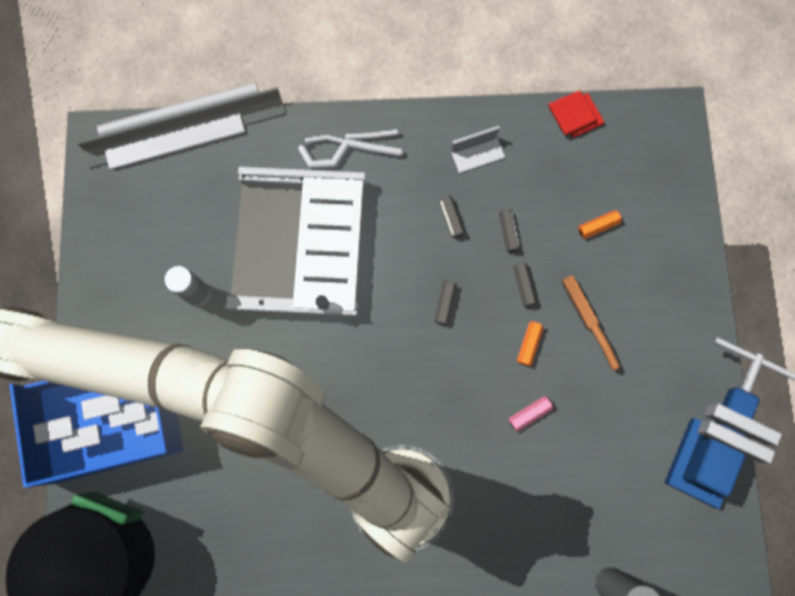

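View pics/s1.png

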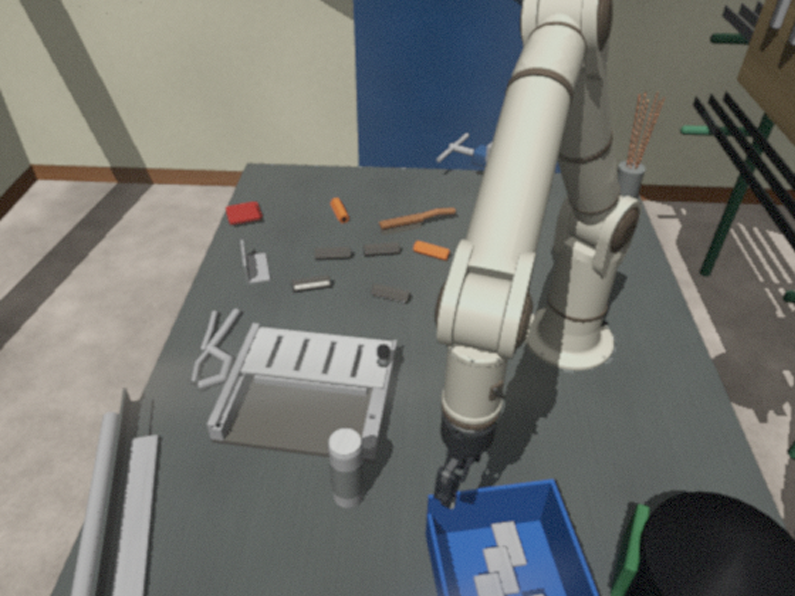

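Top view (shown pixels): four grey couplings at about (453,217), (511,230), (525,286), (447,303); orange and pink look-alikes; the plate is shut, knob at (322,302), can at (180,280). I'll zoom in for the chalk lines and the fixture.

```bash
python3 - <<'E'
from h import *
t=cv2.imread("pics/raw_t1.png");s=cv2.imread("pics/raw_s1.png")
a=cv2.resize(t[130:235,300:390],None,fx=5.6,fy=5.6,interpolation=cv2.INTER_CUBIC)
b=cv2.resize(s[165:220,200:300],(290*1,160),interpolation=cv2.INTER_CUBIC)
c=cv2.resize(t[110:230,155:265],(290,316),interpolation=cv2.INTER_CUBIC)
o=np.zeros((588,800,3),np.uint8);o[:588,:504]=a[:588,:504];o[:160,508:798]=b;o[170:486,508:798]=c
cv2.imwrite("pics/z1.png",o)
# couplings: detect in top by darkness
hs=cv2.cvtColor(t,cv2.COLOR_BGR2GRAY)
print(hs[150:160,330:335].mean())
E
```

```text
112.6
```

View pics/z1.png

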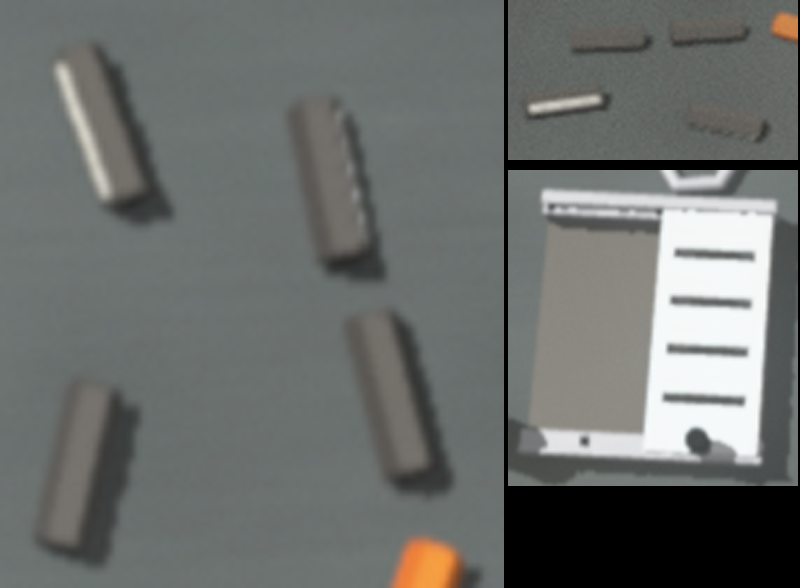

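The zoom shows chalk on the +y upper flat of A (top left) and the -y upper flat of B (top right). C (bottom left) and D (right) show none, so theirs is on a lower flat or underneath. Next: positions.

```bash
cat > fit.py <<'E'
from h import *
from scipy.optimize import least_squares
def fix(sl):  # slot pixel centres in raw top -> fixture pose
    P=np.array([ray("top",u,v,53)[:2] for u,v in sl]); L=np.array([[-92.5+63*i,-75] for i in range(4)])
    def r(p):
        c,s=np.cos(p[2]),np.sin(p[2]); return ((L@np.array([[c,s],[-s,c]]))+p[:2]-P).ravel()
    q=least_squares(r,[500,200,0]); return q.x,q.fun.round(1)
E
python3 - <<'E'
from fit import *
sl=[(155+(u-508)*110/290,110+(v-170)*120/316) for u,v in [(704,400),(707.5,350.5),(711,302),(714.5,254.5)]]
q,f=fix(sl);print("fixture",q,f)
kn=ray("top",155+(697-508)*110/290,110+(440-170)*120/316,102);print("knob",kn)
c,s=np.cos(q[2]),np.sin(q[2]);print("knob pred",q[:2]+np.array([[c,-s],[s,c]])@[-151.5,-75])
print("can",ray("top",180/1.42,280/1.42,170))
t=cv2.imread("pics/raw_t1.png").astype(int);g=t.sum(2)/3
# warm-grey couplings: r>=b
m=((t[:,:,2]>=t[:,:,0]-1)&(g<185)).astype(np.uint8)
for n,(u,v) in dict(A=(318,153),B=(360,162),C=(314,213),D=(370,201)).items():
    sub=np.zeros_like(m);sub[v-24:v+25,u-20:u+20]=m[v-24:v+25,u-20:u+20]
    k,l,st,ce=cv2.connectedComponentsWithStats(sub)
    i=1+np.argmax(st[1:,4]);ys,xs=np.where(l==i)
    (cx,cy),(w,h),a=cv2.minAreaRect(np.stack([xs,ys],1).astype(np.float32)); b=cv2.boxPoints(((cx,cy),(w,h),a))
    d=[b[1]-b[0],b[2]-b[1]];d=max(d,key=lambda e:np.hypot(*e))/2
    p0=ray("top",cx-d[0],cy-d[1],20);p1=ray("top",cx+d[0],cy+d[1],20);e=p1-p0
    if e[0]<0:e=-e
    print(n,(cx,cy),w,h,"centre",(p0+p1)/2,"yaw",np.degrees(np.arctan2(e[1],e[0])),np.hypot(*e[:2]))
E
```

```text
fixture [ 5.93667042e+02  2.19824075e+02 -9.02243245e-02] [ 0.6 -0.  -0.  -0.  -0.3 -0.  -0.3  0.1]
knob [434.18006648 158.0739729  102.        ]
knob pred [436.02561442 158.77958125]
can [480.8109624  454.21815389 170.        ]
A (317.6046447753906, 151.96307373046875) 30.730390548706055 11.038532257080078 centre [ 647.81279719 -146.36958445   20.        ] yaw 15.611518775305246 108.16713811366242
B (358.3536682128906, 161.81704711914062) 30.800777435302734 11.524100303649902 centre [ 607.33289236 -282.34560292   20.        ] yaw 7.636987984601355 107.67394350964959
C (314.44940185546875, 212.71908569335938) 13.191758155822754 31.330425262451172 centre [ 438.1249296  -124.55819037   20.        ] yaw -15.79859952316597 106.05106044167078
D (369.5078125, 201.12953186035156) 34.00030517578125 11.2995023727417 centre [ 469.92949695 -309.78703488   20.        ] yaw 10.207696014204894 114.85709496890182
```

```bash
cat > go.py <<'E'
import sys
from h import *
from scipy.spatial.transform import Rotation as R
# go.py x y z phi [tilt deg about tool x after yaw]: turn first (rad, tool), then shift (cm, turned tool axes)
a=[float(v) for v in sys.argv[1:]]; s=telemetry.get_state()
f=np.radians(a[3]); y=np.array([np.cos(f),np.sin(f),0]);z=np.array([0,0,-1.]);T=np.stack([np.cross(y,z),y,z],1)
if len(a)>4: T=T@R.from_rotvec([np.radians(a[4]),0,0]).as_matrix()
w=R.from_matrix(s["tool_rot"].T@T).as_rotvec(); d=T.T@(np.array(a[:3])-s["tool_pos"])/10
print("turn",w.round(3),"then shift cm",d.round(2),"t",s["t"],"pos",s["tool_pos"].round(1),"F",s["contact_force"].round(1),"w",round(s["gripper_width"],1),"q7",s["qpos"].round(2))
E
python3 go.py 435 158.5 150 84.8
```

```text
turn [-0.002 -0.    -0.376] then shift cm [-18.03 -40.67   8.03] t 0.1 pos [292.3 579.9 230.3] F [-0.6 -0.5 -0.4] w 85.4 q7 [-0.84  0.5  -0.43  1.55  0.22  1.14 -0.21]
```

```bash
python3 -m creep '[{"wz":-0.125,"gripper":0.7},{"wz":-0.125},{"wz":-0.126},{"dx":-1.8,"dy":-4.0},{"dx":-1.8,"dy":-4.0},{"dx":-1.8,"dy":-4.0},{"dx":-1.8,"dy":-4.0},{"dx":-1.8,"dy":-4.0},{"dx":-1.8,"dy":-4.0},{"dx":-1.8,"dy":-4.0},{"dx":-1.8,"dy":-4.0}]' 60; python3 -m creep '[{"dx":-1.8,"dy":-4.0,"dz":2},{"dx":-1.8,"dy":-4.0,"dz":3},{"dz":3},{},{}]'; python3 go.py 435 158.5 72 84.8
```

```text
turn [-0.002 -0.    -0.376] then shift cm [-18.03 -40.67  15.83] t 0.1 pos [292.3 579.9 230.3] F [-0.6 -0.5 -0.4] w 85.4 q7 [-0.84  0.5  -0.43  1.55  0.22  1.14 -0.21]invalid input at $[0]: expected keys dx, dy, dz, wx, wy, wz, gripper
invalid input at $[0]: expected keys dx, dy, dz, wx, wy, wz, gripper
```

```bash
python3 -m creep '[{"dx":0,"dy":0,"dz":0,"wx":0,"wy":0,"wz":-0.125,"gripper":0.7},{"dx":0,"dy":0,"dz":0,"wx":0,"wy":0,"wz":-0.125,"gripper":0.7},{"dx":0,"dy":0,"dz":0,"wx":0,"wy":0,"wz":-0.126,"gripper":0.7},{"dx":-1.8,"dy":-4,"dz":0,"wx":0,"wy":0,"wz":0,"gripper":0.7},{"dx":-1.8,"dy":-4,"dz":0,"wx":0,"wy":0,"wz":0,"gripper":0.7},{"dx":-1.8,"dy":-4,"dz":0,"wx":0,"wy":0,"wz":0,"gripper":0.7},{"dx":-1.8,"dy":-4,"dz":0,"wx":0,"wy":0,"wz":0,"gripper":0.7},{"dx":-1.8,"dy":-4,"dz":0,"wx":0,"wy":0,"wz":0,"gripper":0.7},{"dx":-1.8,"dy":-4,"dz":0,"wx":0,"wy":0,"wz":0,"gripper":0.7},{"dx":-1.8,"dy":-4,"dz":0,"wx":0,"wy":0,"wz":0,"gripper":0.7},{"dx":-1.8,"dy":-4,"dz":0,"wx":0,"wy":0,"wz":0,"gripper":0.7}]' 60; python3 -m creep '[{"dx":-1.8,"dy":-4,"dz":2,"wx":0,"wy":0,"wz":0,"gripper":0.7},{"dx":-1.8,"dy":-4,"dz":3,"wx":0,"wy":0,"wz":0,"gripper":0.7},{"dx":0,"dy":0,"dz":3,"wx":0,"wy":0,"wz":0,"gripper":0.7},{"dx":0,"dy":0,"dz":0,"wx":0,"wy":0,"wz":0,"gripper":0.7},{"dx":0,"dy":0,"dz":0,"wx":0,"wy":0,"wz":0,"gripper":0.7}]'; python3 go.py 435 158.5 72 84.8
```

```text
t: 1.2
tool_pos: [407.0, 246.8, 231.1]
tool_rot: [[-0.996, 0.091, -0.0], [0.091, 0.996, -0.0], [0.0, -0.0, -1.0]]
contact_force: [1.5, -0.2, -0.7]
gripper_width: 60.2
t: 1.7
tool_pos: [434.0, 169.0, 153.1]
tool_rot: [[-0.996, 0.09, -0.002], [0.09, 0.996, 0.0], [0.002, 0.0, -1.0]]
contact_force: [0.1, 0.5, -0.0]
gripper_width: 59.8
turn [ 0.    -0.002  0.001] then shift cm [-0.19 -1.03  8.11] t 1.7 pos [434.  169.  153.1] F [ 0.1  0.5 -0. ] w 59.8 q7 [-0.11  0.27 -0.36  2.07  0.13  0.82  0.94]
```

```bash
python3 -m creep '[{"dx":-0.2,"dy":-1,"dz":0,"wx":0,"wy":0,"wz":0,"gripper":0.7},{"dx":0,"dy":0,"dz":2.7,"wx":0,"wy":0,"wz":0,"gripper":0.7},{"dx":0,"dy":0,"dz":2.7,"wx":0,"wy":0,"wz":0,"gripper":0.7},{"dx":0,"dy":0,"dz":2.7,"wx":0,"wy":0,"wz":0,"gripper":0.7},{"dx":0,"dy":0,"dz":0,"wx":0,"wy":0,"wz":0,"gripper":0.7},{"dx":0,"dy":0,"dz":0,"wx":0,"wy":0,"wz":0,"gripper":0.3},{"dx":0,"dy":0,"dz":0,"wx":0,"wy":0,"wz":0,"gripper":0.3},{"dx":0,"dy":0,"dz":0,"wx":0,"wy":0,"wz":0,"gripper":0.2},{"dx":0,"dy":0,"dz":0,"wx":0,"wy":0,"wz":0,"gripper":0.2},{"dx":0,"dy":0,"dz":0,"wx":0,"wy":0,"wz":0,"gripper":0.2}]' 60; python3 go.py 435 158.5 72 84.8; python3 -c "
from h import *
shot('side','s2.png',crop=(200,340,180,330),scale=4)"
```

```text
t: 2.7
tool_pos: [437.5, 161.4, 74.6]
tool_rot: [[-0.996, 0.088, 0.005], [0.088, 0.996, 0.004], [-0.004, 0.004, -1.0]]
contact_force: [-2.0, 5.1, 3.4]
gripper_width: 28.5
turn [0.004 0.004 0.002] then shift cm [ 0.22 -0.31  0.26] t 2.7 pos [437.5 161.4  74.6] F [-2.   5.1  3.4] w 28.5 q7 [-0.14  0.4  -0.32  2.13  0.2   0.64  0.89]
```

View pics/s2.png

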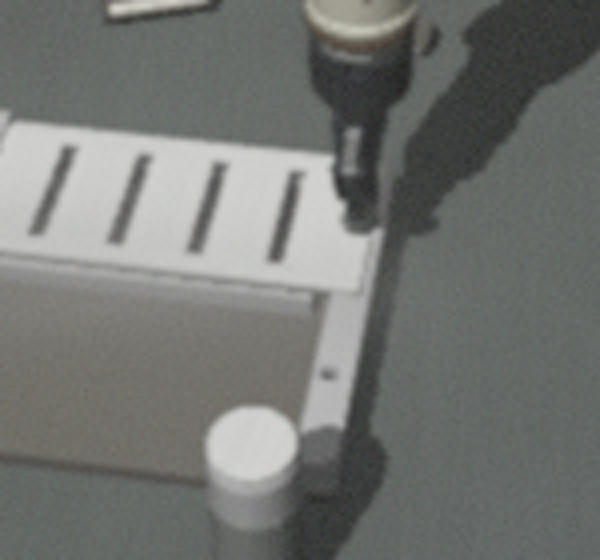

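```bash
python3 -m creep '[{"dx":0,"dy":0,"dz":0,"wx":0,"wy":0,"wz":0,"gripper":0.2},{"dx":0,"dy":0,"dz":-0.4,"wx":0,"wy":0,"wz":0,"gripper":0.2},{"dx":0,"dy":0,"dz":-0.4,"wx":0,"wy":0,"wz":0,"gripper":0.2},{"dx":0,"dy":0,"dz":-0.4,"wx":0,"wy":0,"wz":0,"gripper":0.2},{"dx":0,"dy":0,"dz":-0.2,"wx":0,"wy":0,"wz":0,"gripper":0.2},{"dx":0,"dy":0,"dz":0,"wx":0,"wy":0,"wz":0,"gripper":0.2}]' 90; python3 -m creep '[{"dx":0,"dy":0.5,"dz":0,"wx":0,"wy":0,"wz":0,"gripper":0.2},{"dx":0,"dy":1,"dz":0,"wx":0,"wy":0,"wz":0,"gripper":0.2},{"dx":0,"dy":1,"dz":0,"wx":0,"wy":0,"wz":0,"gripper":0.2}]'
```

```text
t: 3.35
tool_pos: [437.3, 161.4, 87.6]
tool_rot: [[-0.996, 0.088, 0.005], [0.088, 0.996, 0.005], [-0.004, 0.005, -1.0]]
contact_force: [3.4, 7.8, -12.5]
gripper_width: 27.5
t: 3.65
tool_pos: [439.0, 180.9, 86.4]
tool_rot: [[-0.996, 0.092, 0.001], [0.092, 0.996, -0.002], [-0.001, -0.002, -1.0]]
contact_force: [5.9, -4.3, -13.3]
gripper_width: 27.4
```

```bash
python3 -m creep '[{"dx":0,"dy":1.5,"dz":0,"wx":0,"wy":0,"wz":0,"gripper":0.2},{"dx":0,"dy":1.5,"dz":0,"wx":0,"wy":0,"wz":0,"gripper":0.2},{"dx":0,"dy":1.5,"dz":0,"wx":0,"wy":0,"wz":0,"gripper":0.2},{"dx":0,"dy":1.5,"dz":0,"wx":0,"wy":0,"wz":0,"gripper":0.2},{"dx":0,"dy":1.5,"dz":0,"wx":0,"wy":0,"wz":0,"gripper":0.2},{"dx":0,"dy":1.5,"dz":0,"wx":0,"wy":0,"wz":0,"gripper":0.2},{"dx":0,"dy":1.5,"dz":0,"wx":0,"wy":0,"wz":0,"gripper":0.2},{"dx":0,"dy":0.7,"dz":0,"wx":0,"wy":0,"wz":0,"gripper":0.2},{"dx":0,"dy":0.5,"dz":0,"wx":0,"wy":0,"wz":0,"gripper":0.2},{"dx":0,"dy":0,"dz":0,"wx":0,"wy":0,"wz":0,"gripper":0.2}]'; python3 go.py 450.1 305 88 84.8
```

```text
t: 4.65
tool_pos: [449.8, 298.4, 86.1]
tool_rot: [[-0.996, 0.091, 0.001], [0.091, 0.996, -0.001], [-0.001, -0.001, -1.0]]
contact_force: [4.5, -0.3, -12.5]
gripper_width: 27.7
turn [-0.001  0.001 -0.   ] then shift cm [ 0.03  0.66 -0.19] t 4.65 pos [449.8 298.4  86.1] F [  4.5  -0.3 -12.5] w 27.7 q7 [-0.37  0.49 -0.33  1.94  0.23  0.75  0.65]
```

```bash
python3 -m creep '[{"dx":0,"dy":0.4,"dz":0,"wx":0,"wy":0,"wz":0,"gripper":0.2},{"dx":0,"dy":0.3,"dz":0,"wx":0,"wy":0,"wz":0,"gripper":0.2},{"dx":0,"dy":0.1,"dz":0,"wx":0,"wy":0,"wz":0,"gripper":0.2},{"dx":0,"dy":0,"dz":0,"wx":0,"wy":0,"wz":0,"gripper":0.2}]';python3 -m creep '[{"dx":0,"dy":0.2,"dz":0,"wx":0,"wy":0,"wz":0,"gripper":0.2},{"dx":0,"dy":0,"dz":0,"wx":0,"wy":0,"wz":0,"gripper":0.2}]'
```

```text
t: 5.05
tool_pos: [450.5, 305.3, 85.9]
tool_rot: [[-0.996, 0.092, 0.001], [0.092, 0.996, -0.002], [-0.001, -0.002, -1.0]]
contact_force: [5.3, -3.3, -11.6]
gripper_width: 27.9
t: 5.25
tool_pos: [450.6, 306.2, 85.7]
tool_rot: [[-0.996, 0.092, 0.0], [0.092, 0.996, -0.004], [-0.001, -0.004, -1.0]]
contact_force: [4.4, -4.0, -12.7]
gripper_width: 27.9
```

```bash
python3 -m creep '[{"dx":0,"dy":0,"dz":0.4,"wx":0,"wy":0,"wz":0,"gripper":0.2},{"dx":0,"dy":0,"dz":0.4,"wx":0,"wy":0,"wz":0,"gripper":0.2},{"dx":0,"dy":0,"dz":0.3,"wx":0,"wy":0,"wz":0,"gripper":0.2},{"dx":0,"dy":0,"dz":0,"wx":0,"wy":0,"wz":0,"gripper":0.2}]';python3 -m creep '[{"dx":0,"dy":0,"dz":0,"wx":0,"wy":0,"wz":0,"gripper":0.6},{"dx":0,"dy":0,"dz":0,"wx":0,"wy":0,"wz":0,"gripper":0.6},{"dx":0,"dy":0,"dz":0,"wx":0,"wy":0,"wz":0,"gripper":0.6},{"dx":0,"dy":0,"dz":0,"wx":0,"wy":0,"wz":0,"gripper":0.6}]'; python3 -m creep '[{"dx":0,"dy":0,"dz":-3,"wx":0,"wy":0,"wz":0,"gripper":0.6},{"dx":0,"dy":0,"dz":-4,"wx":0,"wy":0,"wz":0,"gripper":0.6},{"dx":0,"dy":0,"dz":-4,"wx":0,"wy":0,"wz":0,"gripper":0.6},{"dx":0,"dy":-4,"dz":-4,"wx":0,"wy":0,"wz":0,"gripper":0.6},{"dx":0,"dy":-4,"dz":0,"wx":0,"wy":0,"wz":0,"gripper":0.6},{"dx":0,"dy":-4,"dz":0,"wx":0,"wy":0,"wz":0,"gripper":0.6},{"dx":0,"dy":-4,"dz":0,"wx":0,"wy":0,"wz":0,"gripper":0.6},{"dx":0,"dy":-4,"dz":0,"wx":0,"wy":0,"wz":0,"gripper":0.6},{"dx":0,"dy":-4,"dz":0,"wx":0,"wy":0,"wz":0,"gripper":0.6},{"dx":0,"dy":-4,"dz":0,"wx":0,"wy":0,"wz":0,"gripper":0.6}]'; python3 -c "
from h import *
shot('side','s3.png',crop=(120,340,130,330),scale=3);shot('top','t3.png')
t=cv2.imread('pics/t3.png')
cv2.imwrite('pics/c3.png',np.hstack([cv2.resize(cv2.imread('pics/s3.png'),(530,583)),cv2.resize(t[100:240,150:215],(270,583))]))"
```

```text
t: 5.65
tool_pos: [450.6, 306.2, 75.1]
tool_rot: [[-0.996, 0.092, 0.0], [0.092, 0.996, -0.004], [-0.001, -0.004, -1.0]]
contact_force: [3.8, -5.7, -6.2]
gripper_width: 27.6
t: 6.05
tool_pos: [449.7, 310.3, 75.8]
tool_rot: [[-0.996, 0.09, 0.001], [0.09, 0.996, 0.001], [-0.001, 0.001, -1.0]]
contact_force: [0.2, -0.5, -0.2]
gripper_width: 51.0
t: 7.05
tool_pos: [424.3, 34.1, 220.9]
tool_rot: [[-0.996, 0.09, 0.001], [0.09, 0.996, 0.0], [-0.001, 0.0, -1.0]]
contact_force: [0.8, -0.3, -0.3]
gripper_width: 51.4
```

View pics/c3.png

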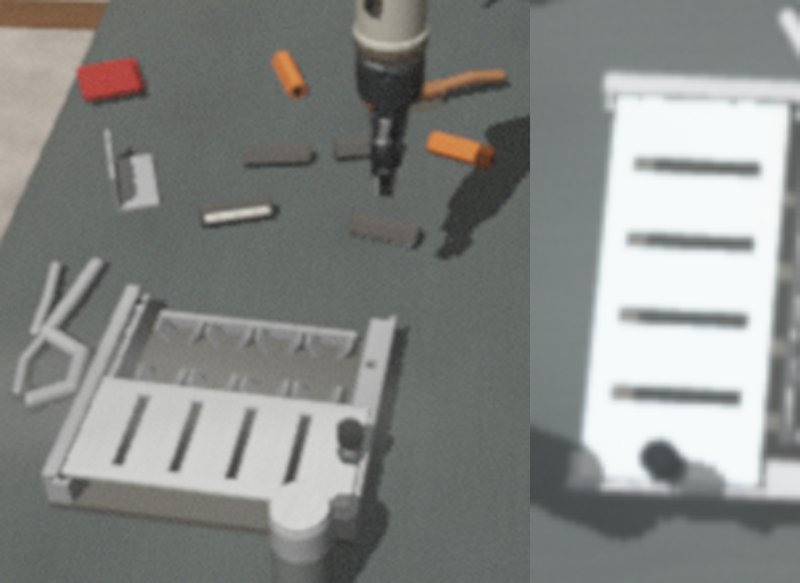

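The plate is fully open, with the knob over the rail's far hole. The knob pulled 6 N at its home height, so the pin is home. All nests are clear. Next I'll roll A from its +y side with a tilted fingertip.

```bash
python3 - <<'E'
s=open('go.py').read().replace('about tool x after yaw','about tool y after yaw').replace('R.from_rotvec([np.radians(a[4]),0,0])','R.from_rotvec([0,np.radians(a[4]),0])')
open('go.py','w').write(s)
E
python3 go.py 637.2 -107.9 80 15.6; python3 go.py 637.2 -107.9 80 15.6 -20
```

```text
turn [-2.0e-03  1.0e-03  1.2e+00] then shift cm [-19.03  16.84  14.06] t 7.15 pos [423.8  30.1 220.6] F [0.4 1.  0.5] w 51.1 q7 [ 0.07  0.08 -0.22  2.1   0.02  0.96  1.31]
turn [ 0.208 -0.305  1.188] then shift cm [-13.07  16.84  19.72] t 7.15 pos [423.8  30.1 220.6] F [0.4 1.  0.5] w 51.1 q7 [ 0.07  0.08 -0.22  2.1   0.02  0.96  1.31]
```

```bash
python3 -m creep '[{"dx":0,"dy":0,"dz":0,"wx":0,"wy":0,"wz":-0.149,"gripper":0.5},{"dx":0,"dy":0,"dz":0,"wx":0,"wy":0,"wz":-0.149,"gripper":0.5},{"dx":0,"dy":0,"dz":0,"wx":0,"wy":0,"wz":-0.149,"gripper":0.5},{"dx":0,"dy":0,"dz":0,"wx":0,"wy":0,"wz":-0.149,"gripper":0.5},{"dx":0,"dy":0,"dz":0,"wx":0,"wy":0,"wz":-0.149,"gripper":0.5},{"dx":0,"dy":0,"dz":0,"wx":0,"wy":0,"wz":-0.149,"gripper":0.5},{"dx":0,"dy":0,"dz":0,"wx":0,"wy":0,"wz":-0.149,"gripper":0.5},{"dx":0,"dy":0,"dz":0,"wx":0,"wy":0,"wz":-0.149,"gripper":0.5},{"dx":0,"dy":0,"dz":0,"wx":0,"wy":0,"wz":-0.149,"gripper":0.5},{"dx":0,"dy":0,"dz":0,"wx":0,"wy":0,"wz":-0.149,"gripper":0.5},{"dx":0,"dy":0,"dz":0,"wx":0,"wy":0,"wz":-0.149,"gripper":0.5},{"dx":0,"dy":0,"dz":0,"wx":0,"wy":0,"wz":-0.149,"gripper":0.5}]';  python3 -m creep '[{"dx":0,"dy":0,"dz":0,"wx":0,"wy":0,"wz":-0.147,"gripper":0.5},{"dx":0,"dy":0,"dz":0,"wx":0,"wy":0,"wz":0,"gripper":0.5}]';python3 go.py 637.2 -107.9 80 195.6
```

```text
t: 8.35
tool_pos: [418.3, 34.5, 209.3]
tool_rot: [[-0.172, -0.985, -0.03], [-0.985, 0.173, -0.017], [0.022, 0.027, -0.999]]
contact_force: [0.1, 0.7, -2.6]
gripper_width: 42.5
t: 8.55
tool_pos: [417.8, 35.6, 208.1]
tool_rot: [[-0.04, -0.999, -0.035], [-0.999, 0.04, -0.008], [0.009, 0.035, -0.999]]
contact_force: [-0.3, 0.0, -1.5]
gripper_width: 43.0
turn [ 0.036 -0.004 -0.312] then shift cm [ 19.72 -17.27  12.81] t 8.55 pos [417.8  35.6 208.1] F [-0.3  0.  -1.5] w 43.0 q7 [ 1.    0.37 -1.34  2.08  0.42  1.05  2.55]
```

```bash
python3 -m creep '[{"dx":0,"dy":0,"dz":0,"wx":0.036,"wy":0,"wz":0.145,"gripper":0.5},{"dx":0,"dy":0,"dz":0,"wx":0,"wy":0,"wz":0.149,"gripper":0.5},{"dx":0,"dy":0,"dz":0,"wx":0,"wy":0,"wz":0.149,"gripper":0.5},{"dx":0,"dy":0,"dz":0,"wx":0,"wy":0,"wz":0.149,"gripper":0.5},{"dx":0,"dy":0,"dz":0,"wx":0,"wy":0,"wz":0.149,"gripper":0.5},{"dx":0,"dy":0,"dz":0,"wx":0,"wy":0,"wz":0.149,"gripper":0.5},{"dx":0,"dy":0,"dz":0,"wx":0,"wy":0,"wz":0.149,"gripper":0.5},{"dx":0,"dy":0,"dz":0,"wx":0,"wy":0,"wz":0.149,"gripper":0.5},{"dx":0,"dy":0,"dz":0,"wx":0,"wy":0,"wz":0.149,"gripper":0.5},{"dx":0,"dy":0,"dz":0,"wx":0,"wy":0,"wz":0.149,"gripper":0.5},{"dx":0,"dy":0,"dz":0,"wx":0,"wy":0,"wz":0.149,"gripper":0.5},{"dx":0,"dy":0,"dz":0,"wx":0,"wy":0,"wz":0.149,"gripper":0.5}]';  python3 -m creep '[{"dx":0,"dy":0,"dz":0,"wx":0,"wy":0,"wz":0.149,"gripper":0.5},{"dx":0,"dy":0,"dz":0,"wx":0,"wy":0,"wz":0.149,"gripper":0.5},{"dx":0,"dy":0,"dz":0,"wx":0,"wy":0,"wz":0.149,"gripper":0.5},{"dx":0,"dy":0,"dz":0,"wx":0,"wy":0,"wz":0.149,"gripper":0.5},{"dx":0,"dy":0,"dz":0,"wx":0,"wy":0,"wz":0.149,"gripper":0.5},{"dx":0,"dy":0,"dz":0,"wx":0,"wy":0,"wz":0.149,"gripper":0.5},{"dx":0,"dy":0,"dz":0,"wx":0,"wy":0,"wz":0,"gripper":0.5}]';python3 go.py 637.2 -107.9 80 15.6
```

```text
t: 9.75
tool_pos: [418.3, 33.4, 208.9]
tool_rot: [[-0.965, 0.263, 0.004], [0.263, 0.965, -0.022], [-0.01, -0.02, -1.0]]
contact_force: [0.9, 0.0, 0.2]
gripper_width: 42.7
t: 10.45
tool_pos: [418.4, 33.5, 209.1]
tool_rot: [[-0.404, 0.915, 0.004], [0.914, 0.404, -0.022], [-0.021, -0.005, -1.0]]
contact_force: [0.2, 0.8, -0.0]
gripper_width: 42.8
turn [-0.003  0.022  0.144] then shift cm [-19.5   17.28  12.91] t 10.45 pos [418.4  33.5 209.1] F [ 0.2  0.8 -0. ] w 42.8 q7 [ 0.62  0.14 -0.84  2.11  0.16  0.94  0.12]
```

```bash
python3 -m creep '[{"dx":0,"dy":0,"dz":0,"wx":0,"wy":0.02,"wz":0.142,"gripper":0.5},{"dx":-3.9,"dy":3.4,"dz":0,"wx":0,"wy":0,"wz":0,"gripper":0.5},{"dx":-3.3,"dy":2.8,"dz":2.1,"wx":0,"wy":0,"wz":0,"gripper":0.5},{"dx":-3.3,"dy":2.8,"dz":2.1,"wx":0,"wy":0,"wz":0,"gripper":0.5},{"dx":-3.3,"dy":2.8,"dz":2.1,"wx":0,"wy":0,"wz":0,"gripper":0.5},{"dx":-3.3,"dy":2.8,"dz":2.1,"wx":0,"wy":0,"wz":0,"gripper":0.5},{"dx":-2.4,"dy":2.7,"dz":2.1,"wx":0,"wy":0,"wz":0,"gripper":0.5},{"dx":0,"dy":0,"dz":0,"wx":0,"wy":-0.116,"wz":0,"gripper":0.5},{"dx":0,"dy":0,"dz":0,"wx":0,"wy":-0.116,"wz":0,"gripper":0.5},{"dx":0,"dy":0,"dz":0,"wx":0,"wy":-0.117,"wz":0,"gripper":0.5},{"dx":0,"dy":0,"dz":0,"wx":0,"wy":0,"wz":0,"gripper":0.5}]';python3 go.py 637.2 -107.9 5 15.6 -20; python3 -c "
from h import *
shot('top','t4.png',crop=(130,235,290,390),scale=5)"
```

```text
t: 11.55
tool_pos: [635.5, -98.0, 101.8]
tool_rot: [[-0.273, 0.958, 0.092], [0.899, 0.288, -0.329], [-0.342, -0.007, -0.94]]
contact_force: [-0.3, 0.8, -0.0]
gripper_width: 42.7
turn [0.    0.    0.021] then shift cm [ 2.37 -0.1   9.43] t 11.55 pos [635.5 -98.  101.8] F [-0.3  0.8 -0. ] w 42.7 q7 [ 0.24  0.6  -0.42  1.78  0.78  0.9  -0.34]
```

View pics/t4.png

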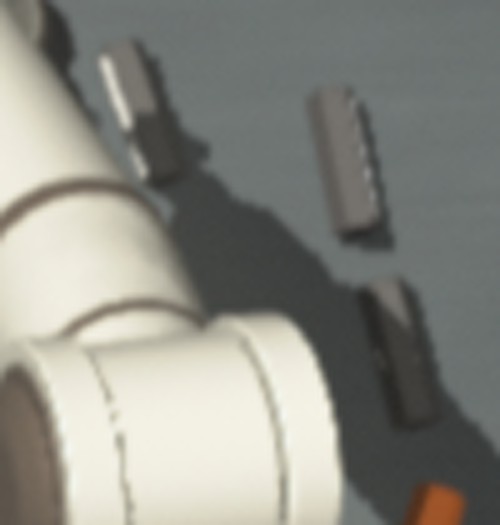

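```bash
python3 -m creep '[{"dx":0.8,"dy":0,"dz":3.1,"wx":0,"wy":0,"wz":0.02,"gripper":0.5},{"dx":0.8,"dy":0,"dz":3.1,"wx":0,"wy":0,"wz":0,"gripper":0.5},{"dx":0.8,"dy":0,"dz":3.1,"wx":0,"wy":0,"wz":0,"gripper":0.5},{"dx":0,"dy":0,"dz":0,"wx":0,"wy":0,"wz":0,"gripper":0.5}]'; python3 -m creep '[{"dx":-0.7,"dy":0,"dz":0.25,"wx":0,"wy":0,"wz":0,"gripper":0.5},{"dx":-0.7,"dy":0,"dz":0.25,"wx":0,"wy":0,"wz":0,"gripper":0.5},{"dx":0,"dy":0,"dz":0,"wx":0,"wy":0,"wz":0,"gripper":0.5}]'; python3 -m creep '[{"dx":-0.37,"dy":0,"dz":-0.29,"wx":0,"wy":0,"wz":0,"gripper":0.5},{"dx":-0.51,"dy":0,"dz":-0.24,"wx":0,"wy":0,"wz":0,"gripper":0.5},{"dx":-0.53,"dy":0,"dz":-0.13,"wx":0,"wy":0,"wz":0,"gripper":0.5},{"dx":-0.54,"dy":0,"dz":-0.02,"wx":0,"wy":0,"wz":0,"gripper":0.5},{"dx":-0.4,"dy":0,"dz":0.05,"wx":0,"wy":0,"wz":0,"gripper":0.5},{"dx":0,"dy":0,"dz":0,"wx":0,"wy":0,"wz":0,"gripper":0.5},{"dx":0.7,"dy":0,"dz":-1,"wx":0,"wy":0,"wz":0,"gripper":0.5},{"dx":1,"dy":0,"dz":-3,"wx":0,"wy":0,"wz":0,"gripper":0.5},{"dx":0,"dy":0,"dz":-4,"wx":0,"wy":0,"wz":0,"gripper":0.5}]';python3 -c "
from h import *
shot('side','s5.png');shot('top','t5.png',crop=(130,235,290,390),scale=5)
s=cv2.imread('pics/s5.png');a=cv2.resize(s[150:215,190:310],(480,260),interpolation=cv2.INTER_CUBIC)
t=cv2.imread('pics/t5.png')[:260,:300];cv2.imwrite('pics/c5.png',np.hstack([a,t]))"
```

```text
t: 12.0
tool_pos: [635.0, -117.8, 3.0]
tool_rot: [[-0.242, 0.967, 0.081], [0.908, 0.255, -0.332], [-0.341, -0.006, -0.94]]
contact_force: [-0.6, 1.1, -0.3]
gripper_width: 42.7
t: 12.3
tool_pos: [643.3, -131.2, 8.5]
tool_rot: [[-0.239, 0.967, 0.091], [0.908, 0.255, -0.332], [-0.344, 0.003, -0.939]]
contact_force: [0.4, 1.2, 1.0]
gripper_width: 42.7
t: 13.2
tool_pos: [633.3, -105.8, 88.2]
tool_rot: [[-0.244, 0.966, 0.084], [0.908, 0.258, -0.33], [-0.341, -0.004, -0.94]]
contact_force: [0.6, 0.5, 0.2]
gripper_width: 42.4
```

View pics/c5.png

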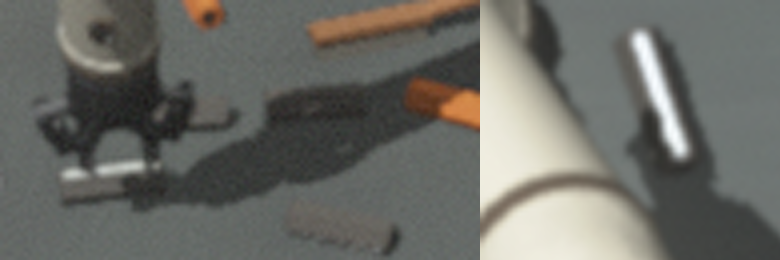

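Chalk is now on top of A: white stripe in the top view from crop (163,35) to (202,155). I'll measure it and line up the grasp.

```bash
cat > chalk.py <<'E'
from h import *
def chalk(img,box,z=30,thr=190):  # chalk stripe -> centre, yaw
    t=cv2.imread(img).min(2); c0,c1,r0,r1=box; m=np.zeros_like(t); m[r0:r1,c0:c1]=t[r0:r1,c0:c1]>thr
    k,l,st,ce=cv2.connectedComponentsWithStats(m,connectivity=8)
    if k<2: return None
    i=1+np.argmax(st[1:,4]); ys,xs=np.where(l==i)
    P=np.array([ray("top",u,v,z)[:2] for u,v in zip(xs,ys)]);W=t[ys,xs].astype(float)-150
    c=(P*W[:,None]).sum(0)/W.sum();e=np.linalg.svd(P-c)[2][0];e*=np.sign(e[0]);pr=(P-c)@e
    return c+e*(pr.max()+pr.min())/2,np.degrees(np.arctan2(e[1],e[0])),np.ptp(pr),np.ptp((P-c)@[-e[1],e[0]]),len(P)
E
python3 -c "
from chalk import *
print(chalk('pics/raw_t5.png',(310,340,130,170)))"; python3 go.py 650 -160 90 106
```

```text
(array([ 655.68726187, -173.02982357]), np.float64(15.34976528892924), np.float64(86.40050594969367), np.float64(9.59019373656867), 66)
turn [-0.271  0.28  -1.569] then shift cm [ 0.54 -5.76  0.49] t 13.3 pos [ 639.3 -103.1   94.9] F [ 1.9  0.2 -0.7] w 42.6 q7 [ 0.24  0.62 -0.42  1.78  0.79  0.88 -0.38]
```

```bash
python3 -m creep '[{"dx":0,"dy":0,"dz":0,"wx":0,"wy":0.116,"wz":0,"gripper":0.8},{"dx":0,"dy":0,"dz":0,"wx":0,"wy":0.116,"wz":0,"gripper":0.8},{"dx":0,"dy":0,"dz":0,"wx":0,"wy":0.117,"wz":0,"gripper":0.8},{"dx":0,"dy":0,"dz":0,"wx":0,"wy":0,"wz":-0.149,"gripper":0.8},{"dx":0,"dy":0,"dz":0,"wx":0,"wy":0,"wz":-0.149,"gripper":0.8},{"dx":0,"dy":0,"dz":0,"wx":0,"wy":0,"wz":-0.149,"gripper":0.8},{"dx":0,"dy":0,"dz":0,"wx":0,"wy":0,"wz":-0.149,"gripper":0.8},{"dx":0,"dy":0,"dz":0,"wx":0,"wy":0,"wz":-0.149,"gripper":0.8},{"dx":0,"dy":0,"dz":0,"wx":0,"wy":0,"wz":-0.149,"gripper":0.8},{"dx":0,"dy":0,"dz":0,"wx":0,"wy":0,"wz":-0.149,"gripper":0.8},{"dx":0,"dy":0,"dz":0,"wx":0,"wy":0,"wz":-0.149,"gripper":0.8},{"dx":0,"dy":0,"dz":0,"wx":0,"wy":0,"wz":-0.149,"gripper":0.8}]' 50;python3 -m creep '[{"dx":0,"dy":0,"dz":0,"wx":0,"wy":0,"wz":-0.149,"gripper":0.8},{"dx":0,"dy":-2,"dz":0,"wx":0,"wy":0,"wz":-0.05,"gripper":0.8},{"dx":0,"dy":-2,"dz":0,"wx":0,"wy":0,"wz":0,"gripper":0.8},{"dx":0,"dy":0,"dz":0,"wx":0,"wy":0,"wz":0,"gripper":0.8},{"dx":0,"dy":0,"dz":0,"wx":0,"wy":0,"wz":0,"gripper":0.8}]'; python3 go.py 655.3 -173 2 105.4;  python3 -c "
from h import *
shot('top','t6.png')"
```

```text
t: 14.5
tool_pos: [635.4, -107.5, 89.1]
tool_rot: [[-0.999, -0.036, 0.0], [-0.036, 0.999, -0.001], [0.0, -0.001, -1.0]]
contact_force: [-0.6, 0.4, 0.4]
gripper_width: 67.9
t: 15.0
tool_pos: [643.3, -146.4, 89.0]
tool_rot: [[-0.974, -0.226, -0.0], [-0.226, 0.974, -0.0], [0.0, -0.0, -1.0]]
contact_force: [-0.5, 1.0, 0.6]
gripper_width: 68.6
turn [-0.    -0.    -0.041] then shift cm [-0.45 -2.88  8.7 ] t 15.0 pos [ 643.3 -146.4   89. ] F [-0.5  1.   0.6] w 68.6 q7 [ 0.79  0.84 -0.92  1.62  0.74  1.07  1.45]
```

```bash
python3 -m creep '[{"dx":-0.45,"dy":-2.85,"dz":0,"wx":0,"wy":0,"wz":-0.041,"gripper":0.8},{"dx":0,"dy":0,"dz":3,"wx":0,"wy":0,"wz":0,"gripper":0.8},{"dx":0,"dy":0,"dz":3,"wx":0,"wy":0,"wz":0,"gripper":0.8},{"dx":0,"dy":0,"dz":2,"wx":0,"wy":0,"wz":0,"gripper":0.8},{"dx":0,"dy":0,"dz":0.6,"wx":0,"wy":0,"wz":0,"gripper":0.8},{"dx":0,"dy":0,"dz":0,"wx":0,"wy":0,"wz":0,"gripper":0.8}]' 50; python3 -m creep '[{"dx":0,"dy":0,"dz":0,"wx":0,"wy":0,"wz":0,"gripper":0.3},{"dx":0,"dy":0,"dz":0,"wx":0,"wy":0,"wz":0,"gripper":0.3},{"dx":0,"dy":0,"dz":0,"wx":0,"wy":0,"wz":0,"gripper":0.3},{"dx":0,"dy":0,"dz":0,"wx":0,"wy":0,"wz":0,"gripper":0.3},{"dx":0,"dy":0,"dz":0,"wx":0,"wy":0,"wz":0,"gripper":0.3}]'; python3 go.py 655.3 -173 2 105.4
```

```text
t: 15.65
tool_pos: [654.1, -171.0, 2.8]
tool_rot: [[-0.963, -0.269, -0.001], [-0.269, 0.963, 0.001], [0.001, 0.001, -1.0]]
contact_force: [0.2, 0.2, -0.4]
gripper_width: 68.5
t: 16.15
tool_pos: [655.8, -172.4, 5.5]
tool_rot: [[-0.964, -0.267, 0.003], [-0.267, 0.964, -0.001], [-0.003, -0.002, -1.0]]
contact_force: [-1.4, -0.0, 6.7]
gripper_width: 32.4
turn [-0.002  0.003  0.002] then shift cm [ 0.06 -0.04  0.35] t 16.15 pos [ 655.8 -172.4    5.5] F [-1.4 -0.   6.7] w 32.4 q7 [ 0.77  0.97 -0.85  1.59  0.84  0.98  1.48]
```

```bash
python3 -m creep '[{"dx":0,"dy":0,"dz":-2,"wx":0,"wy":0,"wz":0,"gripper":0.3},{"dx":0,"dy":0,"dz":-4,"wx":0,"wy":0,"wz":0,"gripper":0.3},{"dx":0,"dy":0,"dz":-4,"wx":0,"wy":0,"wz":0,"gripper":0.3},{"dx":0,"dy":0,"dz":-4,"wx":0,"wy":0,"wz":0,"gripper":0.3},{"dx":0,"dy":0,"dz":0,"wx":0,"wy":0,"wz":0.145,"gripper":0.3},{"dx":0,"dy":0,"dz":0,"wx":0,"wy":0,"wz":0.145,"gripper":0.3},{"dx":0,"dy":0,"dz":0,"wx":0,"wy":0,"wz":0.145,"gripper":0.3},{"dx":0,"dy":0,"dz":0,"wx":0,"wy":0,"wz":0.145,"gripper":0.3},{"dx":0,"dy":0,"dz":0,"wx":0,"wy":0,"wz":0.145,"gripper":0.3},{"dx":0,"dy":0,"dz":0,"wx":0,"wy":0,"wz":0.145,"gripper":0.3},{"dx":0,"dy":0,"dz":0,"wx":0,"wy":0,"wz":0.145,"gripper":0.3},{"dx":0,"dy":0,"dz":0,"wx":0,"wy":0,"wz":0.145,"gripper":0.3}]'; python3 -m creep '[{"dx":0,"dy":0,"dz":0,"wx":0,"wy":0,"wz":0.145,"gripper":0.3},{"dx":0,"dy":0,"dz":0,"wx":0,"wy":0,"wz":0.145,"gripper":0.3},{"dx":0,"dy":0,"dz":0,"wx":0,"wy":0,"wz":0.145,"gripper":0.3},{"dx":0,"dy":0,"dz":0,"wx":0,"wy":0,"wz":0.145,"gripper":0.3},{"dx":0,"dy":0,"dz":0,"wx":0,"wy":0,"wz":0.145,"gripper":0.3},{"dx":0,"dy":0,"dz":0,"wx":0,"wy":0,"wz":0.045,"gripper":0.3},{"dx":4,"dy":0.3,"dz":0,"wx":0,"wy":0,"wz":0,"gripper":0.3},{"dx":4,"dy":0.3,"dz":0,"wx":0,"wy":0,"wz":0,"gripper":0.3},{"dx":4,"dy":0.3,"dz":0,"wx":0,"wy":0,"wz":0,"gripper":0.3},{"dx":4,"dy":0,"dz":0,"wx":0,"wy":0,"wz":0,"gripper":0.3},{"dx":0,"dy":0,"dz":0,"wx":0,"wy":0,"wz":0,"gripper":0.3},{"dx":0,"dy":0,"dz":0,"wx":0,"wy":0,"wz":0,"gripper":0.3}]'; python3 go.py 683 138 60 -5.2;
```

```text
t: 17.35
tool_pos: [654.0, -171.8, 144.3]
tool_rot: [[-0.626, 0.78, 0.0], [0.78, 0.626, 0.0], [0.0, 0.0, -1.0]]
contact_force: [-0.4, 0.1, -3.7]
gripper_width: 32.4
t: 18.55
tool_pos: [677.1, -10.5, 144.3]
tool_rot: [[0.084, 0.996, 0.0], [0.996, -0.084, 0.001], [0.001, 0.0, -1.0]]
contact_force: [0.2, -0.4, -4.3]
gripper_width: 32.5
turn [ 0.    -0.001  0.007] then shift cm [14.84 -0.76  8.43] t 18.55 pos [677.1 -10.5 144.3] F [ 0.2 -0.4 -4.3] w 32.5 q7 [ 0.36  0.67 -0.57  1.54  0.39  1.04 -0.39]
```

```bash
python3 -m creep '[{"dx":4,"dy":-0.2,"dz":0,"wx":0,"wy":0,"wz":0.007,"gripper":0.3},{"dx":4,"dy":-0.2,"dz":0,"wx":0,"wy":0,"wz":0,"gripper":0.3},{"dx":4,"dy":-0.2,"dz":0,"wx":0,"wy":0,"wz":0,"gripper":0.3},{"dx":2.8,"dy":-0.1,"dz":0,"wx":0,"wy":0,"wz":0,"gripper":0.3},{"dx":0,"dy":0,"dz":4,"wx":0,"wy":0,"wz":0,"gripper":0.3},{"dx":0,"dy":0,"dz":4,"wx":0,"wy":0,"wz":0,"gripper":0.3},{"dx":0,"dy":0,"dz":2.4,"wx":0,"wy":0,"wz":0,"gripper":0.3},{"dx":0,"dy":0,"dz":0,"wx":0,"wy":0,"wz":0,"gripper":0.3},{"dx":0,"dy":0,"dz":0,"wx":0,"wy":0,"wz":0,"gripper":0.3}]';python3 go.py 683 138 17.5 -5.2; python3 -m creep '[{"dx":0,"dy":0,"dz":1,"wx":0,"wy":0,"wz":0,"gripper":0.3},{"dx":0,"dy":0,"dz":0.7,"wx":0,"wy":0,"wz":0,"gripper":0.3},{"dx":0,"dy":0,"dz":0.3,"wx":0,"wy":0,"wz":0,"gripper":0.3},{"dx":0,"dy":0,"dz":0,"wx":0,"wy":0,"wz":0,"gripper":0.3}]'
```

```text
t: 19.45
tool_pos: [684.9, 132.9, 40.0]
tool_rot: [[0.097, 0.995, 0.0], [0.995, -0.097, -0.0], [-0.0, 0.0, -1.0]]
contact_force: [-0.6, 0.9, -3.9]
gripper_width: 32.2
turn [ 0.     0.    -0.007] then shift cm [ 0.49 -0.24  2.25] t 19.45 pos [684.9 132.9  40. ] F [-0.6  0.9 -3.9] w 32.2 q7 [ 0.11  0.82 -0.52  1.53  0.47  0.91 -0.66]
t: 19.85
tool_pos: [684.1, 134.2, 19.0]
tool_rot: [[0.096, 0.995, -0.001], [0.995, -0.096, -0.0], [-0.0, -0.0, -1.0]]
contact_force: [-0.1, -0.6, -3.1]
gripper_width: 32.1
```

```bash
python3 -m creep '[{"dx":0,"dy":0,"dz":0.2,"wx":0,"wy":0,"wz":0,"gripper":0.3},{"dx":0,"dy":0,"dz":0.1,"wx":0,"wy":0,"wz":0,"gripper":0.3},{"dx":0,"dy":0,"dz":0,"wx":0,"wy":0,"wz":0,"gripper":0.3}]'; python3 -m creep '[{"dx":0,"dy":0,"dz":0,"wx":0,"wy":0,"wz":0,"gripper":0.5},{"dx":0,"dy":0,"dz":0,"wx":0,"wy":0,"wz":0,"gripper":0.55},{"dx":0,"dy":0,"dz":0,"wx":0,"wy":0,"wz":0,"gripper":0.55},{"dx":0,"dy":0,"dz":-1,"wx":0,"wy":0,"wz":0,"gripper":0.55},{"dx":0,"dy":0,"dz":-4,"wx":0,"wy":0,"wz":0,"gripper":0.55},{"dx":0,"dy":0,"dz":-4,"wx":0,"wy":0,"wz":0,"gripper":0.55},{"dx":-4,"dy":0,"dz":-2,"wx":0,"wy":0,"wz":0,"gripper":0.55},{"dx":-4,"dy":0,"dz":0,"wx":0,"wy":0,"wz":0,"gripper":0.55},{"dx":-4,"dy":0,"dz":0,"wx":0,"wy":0,"wz":0,"gripper":0.55},{"dx":-4,"dy":0,"dz":0,"wx":0,"wy":0,"wz":0,"gripper":0.55},{"dx":-4,"dy":0,"dz":0,"wx":0,"wy":0,"wz":0,"gripper":0.55},{"dx":-4,"dy":0,"dz":0,"wx":0,"wy":0,"wz":0,"gripper":0.55}]';python3 -c "
from h import *
shot('side','s7.png');shot('top','t7.png')
s=cv2.imread('pics/s7.png');a=cv2.resize(s[215:295,140:280],None,fx=3,fy=3,interpolation=cv2.INTER_CUBIC)
t=cv2.resize(cv2.imread('pics/t7.png')[110:240,180:390],None,fx=3,fy=3,interpolation=cv2.INTER_CUBIC)
o=np.zeros((590,800,3),np.uint8);o[:200,:420]=a[:200];o[200:590,:630]=t[:390];cv2.imwrite('pics/c7.png',o)"
```

```text
t: 20.15
tool_pos: [685.0, 134.6, 17.6]
tool_rot: [[0.095, 0.995, 0.001], [0.995, -0.095, -0.0], [0.0, 0.001, -1.0]]
contact_force: [-1.8, -0.4, 4.0]
gripper_width: 32.3
t: 21.35
tool_pos: [661.6, -106.1, 127.6]
tool_rot: [[0.095, 0.995, 0.002], [0.995, -0.095, -0.0], [-0.0, 0.002, -1.0]]
contact_force: [1.4, -0.8, -0.2]
gripper_width: 47.2
```

View pics/c7.png

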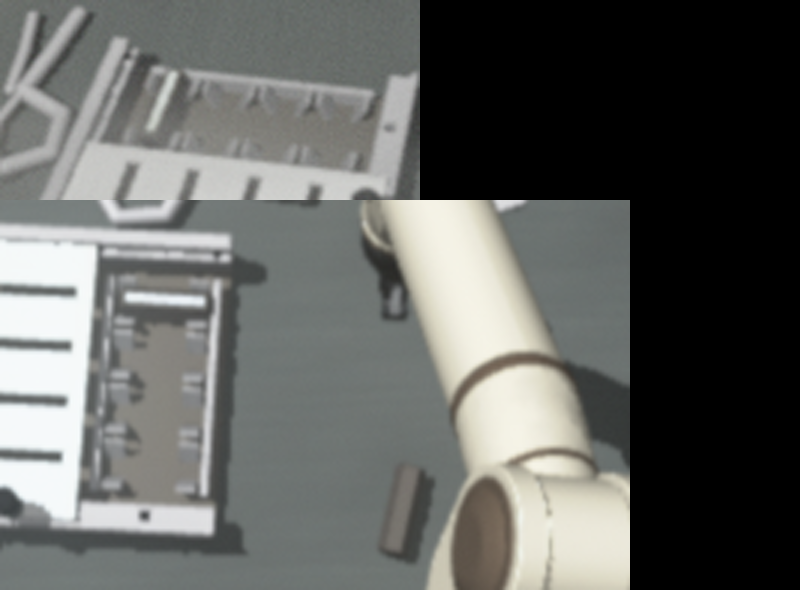

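A lies down in nest d with its chalk stripe up (composite (165,298)). B is next: push it from the -y side.

```bash
python3 -m creep '[{"dx":0,"dy":0,"dz":0,"wx":0,"wy":0,"wz":-0.11,"gripper":0.5},{"dx":0,"dy":0,"dz":0,"wx":0,"wy":0,"wz":-0.11,"gripper":0.5},{"dx":-4,"dy":-1,"dz":0,"wx":0,"wy":0,"wz":0,"gripper":0.5},{"dx":-4,"dy":-1,"dz":0,"wx":0,"wy":0,"wz":0,"gripper":0.5},{"dx":-4,"dy":-1,"dz":0,"wx":0,"wy":0,"wz":0,"gripper":0.5},{"dx":-4,"dy":-2,"dz":0,"wx":0,"wy":0,"wz":0,"gripper":0.5},{"dx":-4,"dy":-2,"dz":0,"wx":0,"wy":0,"wz":0,"gripper":0.5},{"dx":0,"dy":0,"dz":0,"wx":0,"wy":0.116,"wz":0,"gripper":0.5},{"dx":0,"dy":0,"dz":0,"wx":0,"wy":0.116,"wz":0,"gripper":0.5},{"dx":0,"dy":0,"dz":0,"wx":0,"wy":0.117,"wz":0,"gripper":0.5},{"dx":0,"dy":0,"dz":0,"wx":0,"wy":0,"wz":0,"gripper":0.5},{"dx":0,"dy":0,"dz":0,"wx":0,"wy":0,"wz":0,"gripper":0.5}]';python3 go.py 613.6 -329 30 7.6 20; python3 go.py 612.6 -322 5 7.6 20; python3 -c "
from h import *
shot('top','t8.png')
t=cv2.imread('pics/t8.png');print(t[130:195:4,335:380:3].min(2))"
```

```text
t: 22.65
tool_pos: [616.8, -312.0, 125.9]
tool_rot: [[-0.115, 0.992, -0.042], [0.933, 0.123, 0.338], [0.341, 0.0, -0.94]]
contact_force: [1.1, -0.1, -0.2]
gripper_width: 42.7
turn [ 0.003  0.001 -0.009] then shift cm [-4.83 -0.54  8.45] t 22.65 pos [ 616.8 -312.   125.9] F [ 1.1 -0.1 -0.2] w 42.7 q7 [ 0.95  0.9  -0.68  1.29  0.23  1.29  0.46]
turn [ 0.003  0.001 -0.009] then shift cm [-5.02 -0.55 11.04] t 22.65 pos [ 616.8 -312.   125.9] F [ 1.1 -0.1 -0.2] w 42.7 q7 [ 0.95  0.9  -0.68  1.29  0.23  1.29  0.46]
[[103 103 104 103 102 102 103 102 102 102 101 101 100  71  34]
 [102 103 103 102 103 104 103 104 104 104 103 104 102  69  40]
 [102 102 103 102 102 103 103 105 105 105 104 104  99 101  22]
 [102 102 103 103 103 101 102 102 103 103 103  99  60  66  97]
 [103 103 102 103 104 103 102 103 100 103 104 103 102 102 101]
 [103 103 104 105 105 102  83 101  96  90 104 106 107 106 102]
 [105 105 105 104 106 103  83 100  99  73 104 104 104 127  84]
 [103 103 103 103 103 102  86  96 102  96  94 103 103  87  80]
 [104 103 103 102 102 103  95  88 102 101  69 102 103 102 104]
 [105 103 104 103 104 103 101  82 102 104  68 103 104 104 104]
 [104 103 104 105 104 104 103  82  98 100  85 101 101 103 102]
 [104 104 104 103 103 103 103  90  87  88  58  93 102 103 104]
 [105 105 104 104 105 103 104 101  59  54  53  67 103 104 104]
 [103 103 103 103 102 103 101 102 103 102 102 103 104 103 103]
 [103 103 102 103 102 103 102 103 103  96 100  96  86 104 103]
 [102 103 103 102 103 103 103 102 102  85  95 102  59  91 101]
 [102 103 103 102 102 103 102 103 103  98  83 103  88  65 103]]
```

```bash
python3 -m creep '[{"dx":-1.6,"dy":-0.2,"dz":2.8,"wx":0,"wy":0,"wz":-0.009,"gripper":0.5},{"dx":-1.6,"dy":-0.2,"dz":2.8,"wx":0,"wy":0,"wz":0,"gripper":0.5},{"dx":-1.6,"dy":-0.15,"dz":2.8,"wx":0,"wy":0,"wz":0,"gripper":0.5},{"dx":-0.2,"dy":0,"dz":2.55,"wx":0,"wy":0,"wz":0,"gripper":0.5},{"dx":0,"dy":0,"dz":0,"wx":0,"wy":0,"wz":0,"gripper":0.5},{"dx":0,"dy":0,"dz":0,"wx":0,"wy":0,"wz":0,"gripper":0.5}]'; python3 -m creep '[{"dx":0.7,"dy":0,"dz":0.25,"wx":0,"wy":0,"wz":0,"gripper":0.5},{"dx":0.7,"dy":0,"dz":0.25,"wx":0,"wy":0,"wz":0,"gripper":0.5},{"dx":0,"dy":0,"dz":0,"wx":0,"wy":0,"wz":0,"gripper":0.5},{"dx":0,"dy":0,"dz":0,"wx":0,"wy":0,"wz":0,"gripper":0.5}]'; python3 -m creep '[{"dx":0.37,"dy":0,"dz":-0.29,"wx":0,"wy":0,"wz":0,"gripper":0.5},{"dx":0.51,"dy":0,"dz":-0.24,"wx":0,"wy":0,"wz":0,"gripper":0.5},{"dx":0.53,"dy":0,"dz":-0.13,"wx":0,"wy":0,"wz":0,"gripper":0.5},{"dx":0.54,"dy":0,"dz":-0.02,"wx":0,"wy":0,"wz":0,"gripper":0.5},{"dx":0.4,"dy":0,"dz":0.05,"wx":0,"wy":0,"wz":0,"gripper":0.5},{"dx":0,"dy":0,"dz":0,"wx":0,"wy":0,"wz":0,"gripper":0.5},{"dx":-0.7,"dy":0,"dz":-1,"wx":0,"wy":0,"wz":0,"gripper":0.5},{"dx":-1,"dy":0,"dz":-3,"wx":0,"wy":0,"wz":0,"gripper":0.5},{"dx":0,"dy":0,"dz":-4,"wx":0,"wy":0,"wz":0,"gripper":0.5}]';python3 -c "
from chalk import *
shot('top','t9.png')
print(chalk('pics/t9.png',(335,380,140,185)))"; python3 go.py 607 -264 90 98
```

```text
t: 23.3
tool_pos: [614.3, -319.4, 8.2]
tool_rot: [[-0.129, 0.991, -0.042], [0.931, 0.136, 0.339], [0.341, 0.005, -0.94]]
contact_force: [0.1, 0.2, 0.6]
gripper_width: 42.9
t: 23.7
tool_pos: [611.5, -307.0, 7.7]
tool_rot: [[-0.127, 0.991, -0.041], [0.932, 0.133, 0.338], [0.341, 0.004, -0.94]]
contact_force: [0.3, 0.4, 0.2]
gripper_width: 42.4
t: 24.6
tool_pos: [612.1, -330.1, 88.2]
tool_rot: [[-0.124, 0.991, -0.046], [0.93, 0.133, 0.342], [0.345, -0.0, -0.939]]
contact_force: [0.6, -1.0, -0.3]
gripper_width: 42.5
(array([ 604.53854031, -263.63427378]), np.float64(7.740445419687729), np.float64(85.8209110453503), np.float64(8.51528125975121), 64)
turn [ 0.279 -0.262 -1.563] then shift cm [-0.04  7.14  0.7 ] t 24.65 pos [ 616.6 -334.8   97. ] F [ 2.9 -2.7  6. ] w 42.4 q7 [ 0.96  0.94 -0.67  1.27  0.25  1.26  0.5 ]
```

```bash
python3 -m creep '[{"dx":0,"dy":0,"dz":0,"wx":0,"wy":-0.116,"wz":0,"gripper":0.8},{"dx":0,"dy":0,"dz":0,"wx":0,"wy":-0.116,"wz":0,"gripper":0.8},{"dx":0,"dy":0,"dz":0,"wx":0,"wy":-0.117,"wz":0,"gripper":0.8},{"dx":0,"dy":0,"dz":0,"wx":0,"wy":0,"wz":-0.149,"gripper":0.8},{"dx":0,"dy":0,"dz":0,"wx":0,"wy":0,"wz":-0.149,"gripper":0.8},{"dx":0,"dy":0,"dz":0,"wx":0,"wy":0,"wz":-0.149,"gripper":0.8},{"dx":0,"dy":0,"dz":0,"wx":0,"wy":0,"wz":-0.149,"gripper":0.8},{"dx":0,"dy":0,"dz":0,"wx":0,"wy":0,"wz":-0.149,"gripper":0.8},{"dx":0,"dy":0,"dz":0,"wx":0,"wy":0,"wz":-0.149,"gripper":0.8},{"dx":0,"dy":0,"dz":0,"wx":0,"wy":0,"wz":-0.149,"gripper":0.8},{"dx":0,"dy":0,"dz":0,"wx":0,"wy":0,"wz":-0.149,"gripper":0.8},{"dx":0,"dy":0,"dz":0,"wx":0,"wy":0,"wz":-0.149,"gripper":0.8}]' 50;python3 -m creep '[{"dx":0,"dy":0,"dz":0,"wx":0,"wy":0,"wz":-0.149,"gripper":0.8},{"dx":0,"dy":3,"dz":0,"wx":0,"wy":0,"wz":-0.073,"gripper":0.8},{"dx":0,"dy":3,"dz":0,"wx":0,"wy":0,"wz":0,"gripper":0.8},{"dx":0,"dy":0,"dz":0,"wx":0,"wy":0,"wz":0,"gripper":0.8},{"dx":0,"dy":0,"dz":0,"wx":0,"wy":0,"wz":0,"gripper":0.8}]'; python3 go.py 605 -263.6 3.5 97.7
```

```text
t: 25.85
tool_pos: [614.1, -329.6, 90.0]
tool_rot: [[-0.996, 0.091, 0.004], [0.091, 0.996, 0.001], [-0.004, 0.002, -1.0]]
contact_force: [0.1, -1.0, 0.4]
gripper_width: 68.5
t: 26.35
tool_pos: [608.9, -269.1, 90.2]
tool_rot: [[-0.992, -0.127, 0.004], [-0.127, 0.992, 0.001], [-0.004, 0.0, -1.0]]
contact_force: [-0.7, -0.6, 0.4]
gripper_width: 68.3
turn [ 0.     0.004 -0.007] then shift cm [0.32 0.6  8.67] t 26.35 pos [ 608.9 -269.1   90.2] F [-0.7 -0.6  0.4] w 68.3 q7 [ 0.96  0.84 -0.89  1.6   0.72  1.06  1.56]
```

```bash
python3 -m creep '[{"dx":0.3,"dy":0.6,"dz":2,"wx":0,"wy":0,"wz":-0.007,"gripper":0.8},{"dx":0,"dy":0,"dz":3,"wx":0,"wy":0,"wz":0,"gripper":0.8},{"dx":0,"dy":0,"dz":3,"wx":0,"wy":0,"wz":0,"gripper":0.8},{"dx":0,"dy":0,"dz":0.6,"wx":0,"wy":0,"wz":0,"gripper":0.8},{"dx":0,"dy":0,"dz":0,"wx":0,"wy":0,"wz":0,"gripper":0.3},{"dx":0,"dy":0,"dz":0,"wx":0,"wy":0,"wz":0,"gripper":0.3},{"dx":0,"dy":0,"dz":0,"wx":0,"wy":0,"wz":0,"gripper":0.3},{"dx":0,"dy":0,"dz":0,"wx":0,"wy":0,"wz":0,"gripper":0.3},{"dx":0,"dy":0,"dz":0,"wx":0,"wy":0,"wz":0,"gripper":0.3}]' 50;python3 -m creep '[{"dx":0,"dy":0,"dz":-2,"wx":0,"wy":0,"wz":0,"gripper":0.3},{"dx":0,"dy":0,"dz":-4,"wx":0,"wy":0,"wz":0,"gripper":0.3},{"dx":0,"dy":0,"dz":-4,"wx":0,"wy":0,"wz":0,"gripper":0.3},{"dx":0,"dy":0,"dz":-4,"wx":0,"wy":0,"wz":0,"gripper":0.3},{"dx":0,"dy":0,"dz":0,"wx":0,"wy":0,"wz":0.149,"gripper":0.3},{"dx":0,"dy":0,"dz":0,"wx":0,"wy":0,"wz":0.149,"gripper":0.3},{"dx":0,"dy":0,"dz":0,"wx":0,"wy":0,"wz":0.149,"gripper":0.3},{"dx":0,"dy":0,"dz":0,"wx":0,"wy":0,"wz":0.149,"gripper":0.3},{"dx":0,"dy":0,"dz":0,"wx":0,"wy":0,"wz":0.149,"gripper":0.3},{"dx":0,"dy":0,"dz":0,"wx":0,"wy":0,"wz":0.149,"gripper":0.3},{"dx":0,"dy":0,"dz":0,"wx":0,"wy":0,"wz":0.149,"gripper":0.3},{"dx":0,"dy":0,"dz":0,"wx":0,"wy":0,"wz":0.149,"gripper":0.3}]'; python3 -m creep '[{"dx":0,"dy":0,"dz":0,"wx":0,"wy":0,"wz":0.149,"gripper":0.3},{"dx":0,"dy":0,"dz":0,"wx":0,"wy":0,"wz":0.149,"gripper":0.3},{"dx":0,"dy":0,"dz":0,"wx":0,"wy":0,"wz":0.149,"gripper":0.3},{"dx":0,"dy":0,"dz":0,"wx":0,"wy":0,"wz":0.149,"gripper":0.3},{"dx":4,"dy":0,"dz":0,"wx":0,"wy":0,"wz":0.007,"gripper":0.3},{"dx":4,"dy":0,"dz":0,"wx":0,"wy":0,"wz":0,"gripper":0.3},{"dx":4,"dy":0,"dz":0,"wx":0,"wy":0,"wz":0,"gripper":0.3},{"dx":4,"dy":0,"dz":0,"wx":0,"wy":0,"wz":0,"gripper":0.3},{"dx":4,"dy":0,"dz":0,"wx":0,"wy":0,"wz":0,"gripper":0.3},{"dx":4,"dy":0,"dz":0,"wx":0,"wy":0,"wz":0,"gripper":0.3},{"dx":0,"dy":0,"dz":0,"wx":0,"wy":0,"wz":0,"gripper":0.3},{"dx":0,"dy":0,"dz":0,"wx":0,"wy":0,"wz":0,"gripper":0.3}]';python3 go.py 621.8 142 40 -5.2
```

```text
t: 27.25
tool_pos: [606.6, -265.1, 6.0]
tool_rot: [[-0.991, -0.132, 0.006], [-0.132, 0.991, -0.001], [-0.006, -0.002, -1.0]]
contact_force: [-1.4, 0.2, 6.9]
gripper_width: 32.0
t: 28.45
tool_pos: [604.0, -264.7, 144.5]
tool_rot: [[-0.484, 0.875, 0.003], [0.875, 0.484, 0.001], [-0.001, 0.003, -1.0]]
contact_force: [-0.6, 0.2, -5.2]
gripper_width: 32.0
t: 29.65
tool_pos: [625.9, -23.4, 144.7]
tool_rot: [[0.087, 0.996, 0.003], [0.996, -0.087, 0.001], [0.001, 0.003, -1.0]]
contact_force: [-0.3, -0.5, -5.2]
gripper_width: 32.4
turn [ 0.003 -0.001  0.003] then shift cm [16.44 -1.91 10.47] t 29.65 pos [625.9 -23.4 144.7] F [-0.3 -0.5 -5.2] w 32.4 q7 [ 0.43  0.59 -0.59  1.69  0.38  0.98 -0.39]
```

```bash
python3 -m creep '[{"dx":4,"dy":-0.5,"dz":0,"wx":0.003,"wy":0,"wz":0.003,"gripper":0.3},{"dx":4,"dy":-0.5,"dz":0,"wx":0,"wy":0,"wz":0,"gripper":0.3},{"dx":4,"dy":-0.5,"dz":0,"wx":0,"wy":0,"wz":0,"gripper":0.3},{"dx":4.4,"dy":-0.4,"dz":0,"wx":0,"wy":0,"wz":0,"gripper":0.3},{"dx":0,"dy":0,"dz":4,"wx":0,"wy":0,"wz":0,"gripper":0.3},{"dx":0,"dy":0,"dz":4,"wx":0,"wy":0,"wz":0,"gripper":0.3},{"dx":0,"dy":0,"dz":2.4,"wx":0,"wy":0,"wz":0,"gripper":0.3},{"dx":0,"dy":0,"dz":0,"wx":0,"wy":0,"wz":0,"gripper":0.3},{"dx":0,"dy":0,"dz":0,"wx":0,"wy":0,"wz":0,"gripper":0.3}]';python3 -m creep '[{"dx":0,"dy":0,"dz":1,"wx":0,"wy":0,"wz":0,"gripper":0.3},{"dx":0,"dy":0,"dz":0.7,"wx":0,"wy":0,"wz":0,"gripper":0.3},{"dx":0,"dy":0,"dz":0.3,"wx":0,"wy":0,"wz":0,"gripper":0.3},{"dx":0,"dy":0,"dz":0.2,"wx":0,"wy":0,"wz":0,"gripper":0.3},{"dx":0,"dy":0,"dz":0,"wx":0,"wy":0,"wz":0,"gripper":0.3},{"dx":0,"dy":0,"dz":0,"wx":0,"wy":0,"wz":0,"gripper":0.3}]'
```

```text
t: 30.55
tool_pos: [623.3, 137.8, 40.5]
tool_rot: [[0.097, 0.995, -0.0], [0.995, -0.097, -0.0], [-0.0, -0.0, -1.0]]
contact_force: [0.5, -0.8, -3.9]
gripper_width: 32.1
t: 31.15
tool_pos: [623.3, 139.3, 18.4]
tool_rot: [[0.095, 0.995, 0.001], [0.995, -0.095, 0.001], [0.001, 0.001, -1.0]]
contact_force: [-0.4, -0.0, -5.0]
gripper_width: 32.2
```

```bash
python3 -m creep '[{"dx":0,"dy":0,"dz":0.2,"wx":0,"wy":0,"wz":0,"gripper":0.3},{"dx":0,"dy":0,"dz":0,"wx":0,"wy":0,"wz":0,"gripper":0.3},{"dx":0,"dy":0,"dz":0,"wx":0,"wy":0,"wz":0,"gripper":0.5},{"dx":0,"dy":0,"dz":0,"wx":0,"wy":0,"wz":0,"gripper":0.55},{"dx":0,"dy":0,"dz":0,"wx":0,"wy":0,"wz":0,"gripper":0.55},{"dx":0,"dy":0,"dz":-1,"wx":0,"wy":0,"wz":0,"gripper":0.55},{"dx":0,"dy":0,"dz":-4,"wx":0,"wy":0,"wz":0,"gripper":0.55},{"dx":0,"dy":0,"dz":-4,"wx":0,"wy":0,"wz":0,"gripper":0.5},{"dx":-4,"dy":-1,"dz":-2,"wx":0,"wy":0,"wz":0,"gripper":0.5},{"dx":-4,"dy":-2.5,"dz":0,"wx":0,"wy":0,"wz":0,"gripper":0.5},{"dx":-4,"dy":-2.5,"dz":0,"wx":0,"wy":0,"wz":0,"gripper":0.5},{"dx":-4,"dy":-2.5,"dz":0,"wx":0,"wy":0,"wz":0,"gripper":0.5}]';python3 -m creep '[{"dx":-4,"dy":-2.5,"dz":0,"wx":0,"wy":0,"wz":0.09,"gripper":0.5},{"dx":0,"dy":-4,"dz":0,"wx":0,"wy":0,"wz":0.095,"gripper":0.5},{"dx":0,"dy":0,"dz":0,"wx":0,"wy":-0.116,"wz":0,"gripper":0.5},{"dx":0,"dy":0,"dz":0,"wx":0,"wy":-0.116,"wz":0,"gripper":0.5},{"dx":0,"dy":0,"dz":0,"wx":0,"wy":-0.117,"wz":0,"gripper":0.5},{"dx":0,"dy":0,"dz":0,"wx":0,"wy":0,"wz":0,"gripper":0.5},{"dx":0,"dy":0,"dz":0,"wx":0,"wy":0,"wz":0,"gripper":0.5}]';python3 go.py 448.9 -86.1 30 -15.8 -20;python3 -c "
from h import *
shot('side','s10.png');shot('top','t10.png')
s=cv2.imread('pics/s10.png');a=cv2.resize(s[150:295,140:310],None,fx=2,fy=2,interpolation=cv2.INTER_CUBIC)
t=cv2.resize(cv2.imread('pics/t10.png')[110:240,200:420],None,fx=3.5,fy=3.5,interpolation=cv2.INTER_CUBIC)
o=np.zeros((745,770,3),np.uint8);o[:290,:340]=a;o[290:745,:770]=t;cv2.imwrite('pics/c10.png',cv2.resize(o,(600,580)))"
```

```text
t: 32.35
tool_pos: [522.5, -13.4, 126.9]
tool_rot: [[0.095, 0.996, 0.002], [0.996, -0.095, -0.0], [0.0, 0.002, -1.0]]
contact_force: [0.6, -0.5, -0.0]
gripper_width: 42.7
t: 33.05
tool_pos: [455.4, -41.0, 126.0]
tool_rot: [[0.257, 0.962, -0.093], [0.905, -0.274, -0.326], [-0.339, -0.0, -0.941]]
contact_force: [-0.5, 0.1, 0.0]
gripper_width: 42.9
turn [-0.001 -0.003 -0.001] then shift cm [-0.96  0.61 10.56] t 33.05 pos [455.4 -41.  126. ] F [-0.5  0.1  0. ] w 42.9 q7 [ 0.21  0.42 -0.5   2.04  0.59  1.02 -0.94]
```

View pics/c10.png

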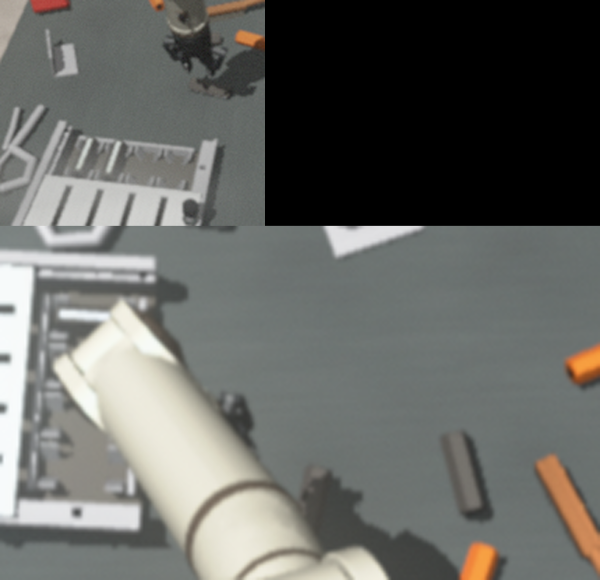

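Nests d and c are filled with chalk up. C and D haven't moved. Rolling C toward -y.

```bash
python3 -m creep '[{"dx":-0.3,"dy":0.2,"dz":3.5,"wx":0,"wy":0,"wz":0,"gripper":0.5},{"dx":-0.3,"dy":0.2,"dz":3.5,"wx":0,"wy":0,"wz":0,"gripper":0.5},{"dx":-0.3,"dy":0.2,"dz":3.5,"wx":0,"wy":0,"wz":0,"gripper":0.5},{"dx":0.85,"dy":0,"dz":2.3,"wx":0,"wy":0,"wz":0,"gripper":0.5},{"dx":0,"dy":0,"dz":0,"wx":0,"wy":0,"wz":0,"gripper":0.5},{"dx":0,"dy":0,"dz":0,"wx":0,"wy":0,"wz":0,"gripper":0.5}]'; python3 -m creep '[{"dx":-0.7,"dy":0,"dz":0.25,"wx":0,"wy":0,"wz":0,"gripper":0.5},{"dx":-0.7,"dy":0,"dz":0.25,"wx":0,"wy":0,"wz":0,"gripper":0.5},{"dx":0,"dy":0,"dz":0,"wx":0,"wy":0,"wz":0,"gripper":0.5},{"dx":0,"dy":0,"dz":0,"wx":0,"wy":0,"wz":0,"gripper":0.5}]'; python3 -m creep '[{"dx":-0.37,"dy":0,"dz":-0.29,"wx":0,"wy":0,"wz":0,"gripper":0.5},{"dx":-0.51,"dy":0,"dz":-0.24,"wx":0,"wy":0,"wz":0,"gripper":0.5},{"dx":-0.53,"dy":0,"dz":-0.13,"wx":0,"wy":0,"wz":0,"gripper":0.5},{"dx":-0.54,"dy":0,"dz":-0.02,"wx":0,"wy":0,"wz":0,"gripper":0.5},{"dx":-0.4,"dy":0,"dz":0.05,"wx":0,"wy":0,"wz":0,"gripper":0.5},{"dx":0,"dy":0,"dz":0,"wx":0,"wy":0,"wz":0,"gripper":0.5},{"dx":0.7,"dy":0,"dz":-1,"wx":0,"wy":0,"wz":0,"gripper":0.5},{"dx":2.5,"dy":0,"dz":-3,"wx":0,"wy":0,"wz":0,"gripper":0.5},{"dx":2.5,"dy":0,"dz":-3,"wx":0,"wy":0,"wz":0,"gripper":0.5},{"dx":2.5,"dy":0,"dz":-3,"wx":0,"wy":0,"wz":0,"gripper":0.5},{"dx":0,"dy":0,"dz":0,"wx":0,"wy":0,"wz":0,"gripper":0.5}]';python3 -c "
from h import *
shot('side','s11.png');shot('top','t11.png')
s=cv2.imread('pics/s11.png');a=cv2.resize(s[150:240,190:330],None,fx=3.5,fy=3.5,interpolation=cv2.INTER_CUBIC)
t=cv2.resize(cv2.imread('pics/t11.png')[175:240,280:400],None,fx=4,fy=4,interpolation=cv2.INTER_CUBIC)
o=np.zeros((585,500,3),np.uint8);o[:315,:490]=a;o[320:580,:480]=t;cv2.imwrite('pics/c11.png',o)"
```

```text
t: 33.75
tool_pos: [448.4, -87.3, 6.2]
tool_rot: [[0.262, 0.96, -0.095], [0.903, -0.279, -0.328], [-0.341, -0.0, -0.94]]
contact_force: [1.0, 0.7, 0.4]
gripper_width: 42.7
t: 34.15
tool_pos: [444.9, -101.2, 6.6]
tool_rot: [[0.261, 0.961, -0.093], [0.903, -0.277, -0.329], [-0.342, 0.001, -0.94]]
contact_force: [0.5, -0.0, 1.0]
gripper_width: 42.5
t: 35.25
tool_pos: [473.5, -7.2, 88.4]
tool_rot: [[0.257, 0.963, -0.086], [0.906, -0.271, -0.325], [-0.336, 0.005, -0.942]]
contact_force: [0.5, 0.3, -0.0]
gripper_width: 42.7
```

View pics/c11.png

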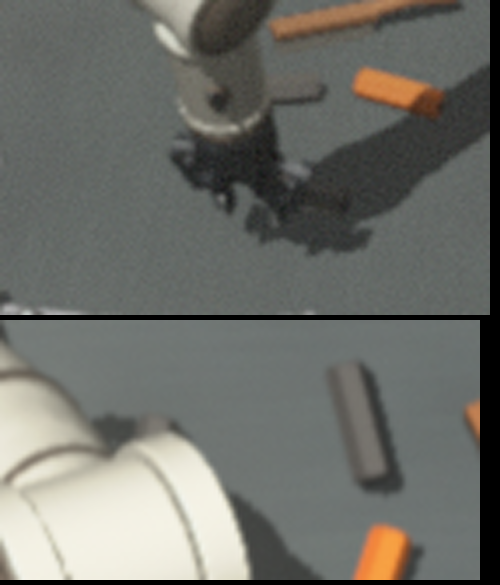

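```bash
python3 -m creep '[{"dx":0,"dy":0,"dz":-3,"wx":0,"wy":0.12,"wz":0,"gripper":0.5},{"dx":0,"dy":0,"dz":-2,"wx":0,"wy":0.12,"wz":0,"gripper":0.5},{"dx":0,"dy":0,"dz":0,"wx":0,"wy":0.11,"wz":0,"gripper":0.5},{"dx":0,"dy":0,"dz":0,"wx":0,"wy":0,"wz":-0.149,"gripper":0.5},{"dx":0,"dy":0,"dz":0,"wx":0,"wy":0,"wz":-0.149,"gripper":0.5},{"dx":0,"dy":0,"dz":0,"wx":0,"wy":0,"wz":-0.149,"gripper":0.5},{"dx":-4,"dy":0,"dz":0,"wx":0,"wy":0,"wz":0,"gripper":0.5},{"dx":-4,"dy":0,"dz":0,"wx":0,"wy":0,"wz":0,"gripper":0.5},{"dx":-4,"dy":0,"dz":0,"wx":0,"wy":0,"wz":0,"gripper":0.5},{"dx":-4,"dy":0,"dz":0,"wx":0,"wy":0,"wz":0,"gripper":0.5},{"dx":0,"dy":0,"dz":0,"wx":0,"wy":0,"wz":0,"gripper":0.5},{"dx":0,"dy":0,"dz":0,"wx":0,"wy":0,"wz":0,"gripper":0.5}]';python3 go.py 480.3 -349.3 130 10.5 0;python3 -c "
from h import *
print([ray('top',u/1.42,v/1.42,25).round() for u,v in((570,280),(590,318),(615,370))])"
```

```text
t: 36.55
tool_pos: [498.5, -158.9, 132.0]
tool_rot: [[-0.161, 0.987, -0.002], [0.987, 0.161, 0.002], [0.002, -0.002, -1.0]]
contact_force: [-0.7, 0.7, 0.0]
gripper_width: 43.0
turn [-0.002 -0.002 -0.022] then shift cm [-18.38  -5.26   0.2 ] t 36.55 pos [ 498.5 -158.9  132. ] F [-0.7  0.7  0. ] w 43.0 q7 [ 0.8   0.46 -0.67  1.95  0.37  0.87  0.1 ]
[array([ 478., -416.,   25.]), array([ 386., -454.,   25.]), array([ 263., -500.,   25.])]
```

```bash
python3 -m creep '[{"dx":-4,"dy":-1.2,"dz":0,"wx":0,"wy":0,"wz":-0.022,"gripper":0.5},{"dx":-4,"dy":-1.2,"dz":0,"wx":0,"wy":0,"wz":0,"gripper":0.5},{"dx":-4,"dy":-1.2,"dz":0,"wx":0,"wy":0,"wz":0,"gripper":0.5},{"dx":-4,"dy":-1.2,"dz":0,"wx":0,"wy":0,"wz":0,"gripper":0.5},{"dx":-2.4,"dy":-0.5,"dz":0,"wx":0,"wy":0,"wz":0,"gripper":0.5},{"dx":0,"dy":0,"dz":0,"wx":0,"wy":0.116,"wz":0,"gripper":0.5},{"dx":0,"dy":0,"dz":0,"wx":0,"wy":0.116,"wz":0,"gripper":0.5},{"dx":0,"dy":0,"dz":0,"wx":0,"wy":0.117,"wz":0,"gripper":0.5},{"dx":0,"dy":0,"dz":0,"wx":0,"wy":0,"wz":0,"gripper":0.5},{"dx":0,"dy":0,"dz":0,"wx":0,"wy":0,"wz":0,"gripper":0.5}]';python3 go.py 480.3 -349.3 5 10.5 20;python3 -c "
from h import *
shot('side','s12.png');shot('top','t12.png')
s=cv2.imread('pics/s12.png');a=cv2.resize(s[150:240,190:330],None,fx=3.5,fy=3.5,interpolation=cv2.INTER_CUBIC)
t=cv2.resize(cv2.imread('pics/t12.png')[175:240,280:400],None,fx=4,fy=4,interpolation=cv2.INTER_CUBIC)
o=np.zeros((585,500,3),np.uint8);o[:315,:490]=a;o[320:580,:480]=t;cv2.imwrite('pics/c12.png',o)"
```

```text
t: 37.55
tool_pos: [481.6, -346.0, 131.7]
tool_rot: [[-0.176, 0.982, -0.065], [0.922, 0.188, 0.338], [0.344, -0.0, -0.939]]
contact_force: [-0.0, 1.1, -1.0]
gripper_width: 42.5
turn [-0.002 -0.002  0.005] then shift cm [-4.62 -0.18 11.8 ] t 37.55 pos [ 481.6 -346.   131.7] F [-0.   1.1 -1. ] w 42.5 q7 [ 1.15  0.76 -0.68  1.53  0.21  1.24  0.66]
```

View pics/c12.png

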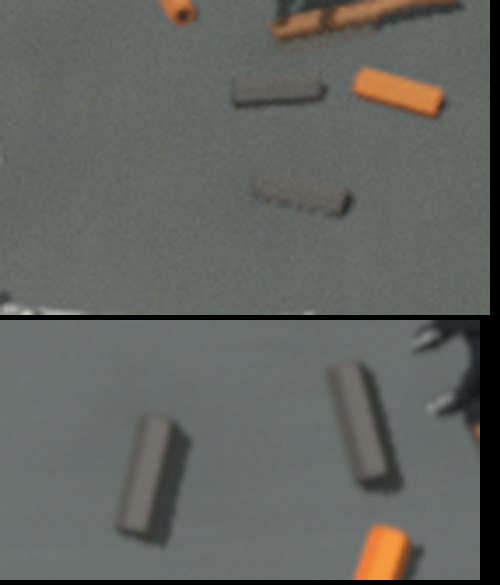

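```bash
python3 - <<'E'
from h import *
a=cv2.cvtColor(cv2.imread("pics/raw_t1.png"),cv2.COLOR_BGR2GRAY);b=cv2.cvtColor(cv2.imread("pics/t12.png"),cv2.COLOR_BGR2GRAY)
def f(tpl,img,r0,c0):
    r=cv2.matchTemplate(img,tpl,cv2.TM_CCOEFF_NORMED);_,v,_,p=cv2.minMaxLoc(r);return v,p[0]-c0,p[1]-r0
up=lambda x:cv2.resize(x,None,fx=4,fy=4,interpolation=cv2.INTER_CUBIC)
print("C",f(up(a[193:232,302:328]),up(b[180:245,290:345]),52,48))
print("D",f(up(a[180:222,356:384]),up(b[175:235,350:395]),20,24))
E
```

```text
C (0.9926543235778809, 11, 2)
D (0.9927166104316711, 0, 0)
```

C moved only about 9 mm: it slid and fell back without rolling. I'll use a steeper, longer lift, on D first.

```bash
python3 -m creep '[{"dx":-1.5,"dy":-0.1,"dz":4,"wx":0,"wy":0,"wz":0.005,"gripper":0.5},{"dx":-1.5,"dy":-0.1,"dz":4,"wx":0,"wy":0,"wz":0,"gripper":0.5},{"dx":-1.6,"dy":0,"dz":3,"wx":0,"wy":0,"wz":0,"gripper":0.5},{"dx":0,"dy":0,"dz":1,"wx":0,"wy":0,"wz":0,"gripper":0.5},{"dx":0,"dy":0,"dz":0,"wx":0,"wy":0,"wz":0,"gripper":0.5},{"dx":0,"dy":0,"dz":0,"wx":0,"wy":0,"wz":0,"gripper":0.5}]'; python3 -m creep '[{"dx":0.8,"dy":0,"dz":0.25,"wx":0,"wy":0,"wz":0,"gripper":0.5},{"dx":0.8,"dy":0,"dz":0.25,"wx":0,"wy":0,"wz":0,"gripper":0.5},{"dx":0,"dy":0,"dz":0,"wx":0,"wy":0,"wz":0,"gripper":0.5},{"dx":0,"dy":0,"dz":0,"wx":0,"wy":0,"wz":0,"gripper":0.5}]'; python3 -m creep '[{"dx":0.23,"dy":0,"dz":-0.34,"wx":0,"wy":0,"wz":0,"gripper":0.5},{"dx":0.32,"dy":0,"dz":-0.31,"wx":0,"wy":0,"wz":0,"gripper":0.5},{"dx":0.42,"dy":0,"dz":-0.27,"wx":0,"wy":0,"wz":0,"gripper":0.5},{"dx":0.48,"dy":0,"dz":-0.15,"wx":0,"wy":0,"wz":0,"gripper":0.5},{"dx":0.54,"dy":0,"dz":-0.02,"wx":0,"wy":0,"wz":0,"gripper":0.5},{"dx":0.47,"dy":0,"dz":0.17,"wx":0,"wy":0,"wz":0,"gripper":0.5},{"dx":0,"dy":0,"dz":0,"wx":0,"wy":0,"wz":0,"gripper":0.5},{"dx":-0.7,"dy":0,"dz":-1,"wx":0,"wy":0,"wz":0,"gripper":0.5},{"dx":-1,"dy":0,"dz":-3,"wx":0,"wy":0,"wz":0,"gripper":0.5},{"dx":-1,"dy":0,"dz":-4,"wx":0,"wy":0,"wz":0,"gripper":0.5},{"dx":0,"dy":0,"dz":0,"wx":0,"wy":0,"wz":0,"gripper":0.5}]';cat > mv.py <<'E'
from h import *
import sys
# mv.py old new r0 r1 c0 c1 : template (from old) found near in new, shift px; also chalk pixels in its surroundings
o,n=sys.argv[1:3];r0,r1,c0,c1=map(int,sys.argv[3:])
a=cv2.cvtColor(cv2.imread(o),cv2.COLOR_BGR2GRAY);b=cv2.cvtColor(cv2.imread(n),cv2.COLOR_BGR2GRAY)
up=lambda x:cv2.resize(x,None,fx=4,fy=4,interpolation=cv2.INTER_CUBIC)
m=16;r=cv2.matchTemplate(up(b[r0-m:r1+m,c0-m:c1+m]),up(a[r0:r1,c0:c1]),cv2.TM_CCOEFF_NORMED);_,v,_,p=cv2.minMaxLoc(r)
print("match",round(v,3),"shift px",p[0]/4-m,p[1]/4-m,"max bright",b[r0-m:r1+m,c0-m:c1+m].max())
E
python3 -c "
from h import *
shot('top','t13.png');shot('side','s13.png')"; python3 mv.py pics/raw_t1.png pics/t13.png 180 222 356 384
```

```text
t: 38.25
tool_pos: [482.1, -348.7, 6.8]
tool_rot: [[-0.174, 0.983, -0.062], [0.924, 0.185, 0.336], [0.342, 0.001, -0.94]]
contact_force: [0.2, -0.5, 1.0]
gripper_width: 42.4
t: 38.65
tool_pos: [477.6, -332.8, 6.1]
tool_rot: [[-0.172, 0.983, -0.063], [0.924, 0.184, 0.337], [0.343, -0.0, -0.939]]
contact_force: [-0.7, 1.1, 0.1]
gripper_width: 42.3
t: 39.75
tool_pos: [486.3, -370.4, 92.6]
tool_rot: [[-0.17, 0.984, -0.056], [0.926, 0.179, 0.331], [0.336, 0.004, -0.942]]
contact_force: [0.9, -0.7, 0.3]
gripper_width: 42.9
match 0.987 shift px -1.0 0.25 max bright 172
```

The shift was only 1 px, so D didn't roll: the tip sat too high and slipped over the corner. I'll retry lower, with less tilt and the fingers nearer shut.

```bash
python3 -m creep '[{"dx":0,"dy":0,"dz":0,"wx":0,"wy":-0.08,"wz":0,"gripper":0.25},{"dx":0,"dy":0,"dz":0,"wx":0,"wy":0,"wz":0,"gripper":0.25},{"dx":0,"dy":0,"dz":0,"wx":0,"wy":0,"wz":0,"gripper":0.25}]';python3 go.py 481 -346 3 10.5 15
```

```text
t: 40.15
tool_pos: [483.1, -363.5, 87.8]
tool_rot: [[-0.178, 0.983, -0.052], [0.946, 0.185, 0.265], [0.27, -0.002, -0.963]]
contact_force: [0.4, -0.0, 0.4]
gripper_width: 21.3
turn [-0.003 -0.011  0.003] then shift cm [-0.49  0.12  8.64] t 40.15 pos [ 483.1 -363.5   87.8] F [ 0.4 -0.   0.4] w 21.3 q7 [ 1.13  0.78 -0.64  1.57  0.27  1.12  0.64]
```

```bash
python3 -m creep '[{"dx":-0.5,"dy":0.1,"dz":3,"wx":0,"wy":-0.01,"wz":0,"gripper":0.25},{"dx":0,"dy":0,"dz":3,"wx":0,"wy":0,"wz":0,"gripper":0.25},{"dx":0,"dy":0,"dz":1.9,"wx":0,"wy":0,"wz":0,"gripper":0.25},{"dx":0,"dy":0,"dz":0.6,"wx":0,"wy":0,"wz":0,"gripper":0.25},{"dx":0,"dy":0,"dz":0,"wx":0,"wy":0,"wz":0,"gripper":0.25},{"dx":0,"dy":0,"dz":0,"wx":0,"wy":0,"wz":0,"gripper":0.25}]';python3 go.py 477.5 -330 2.5 10.5 15
```

```text
t: 40.75
tool_pos: [481.8, -348.6, 5.2]
tool_rot: [[-0.176, 0.983, -0.047], [0.95, 0.182, 0.253], [0.257, 0.0, -0.966]]
contact_force: [0.0, -0.3, 0.6]
gripper_width: 21.3
turn [0.    0.002 0.   ] then shift cm [ 1.77 -0.09  0.76] t 40.75 pos [ 481.8 -348.6    5.2] F [ 0.  -0.3  0.6] w 21.3 q7 [ 1.09  0.87 -0.6   1.63  0.33  0.96  0.6 ]
```

```bash
python3 -m creep '[{"dx":0.8,"dy":0,"dz":0.4,"wx":0,"wy":0,"wz":0,"gripper":0.25},{"dx":0.9,"dy":0,"dz":0.35,"wx":0,"wy":0,"wz":0,"gripper":0.25},{"dx":0,"dy":0,"dz":0,"wx":0,"wy":0,"wz":0,"gripper":0.25},{"dx":0,"dy":0,"dz":0,"wx":0,"wy":0,"wz":0,"gripper":0.25}]'; python3 -m creep '[{"dx":0.3,"dy":0,"dz":-0.33,"wx":0,"wy":0,"wz":0,"gripper":0.25},{"dx":0.49,"dy":0,"dz":-0.28,"wx":0,"wy":0,"wz":0,"gripper":0.25},{"dx":0.56,"dy":0,"dz":-0.16,"wx":0,"wy":0,"wz":0,"gripper":0.25},{"dx":0.53,"dy":0,"dz":-0.06,"wx":0,"wy":0,"wz":0,"gripper":0.25},{"dx":0.51,"dy":0,"dz":0.03,"wx":0,"wy":0,"wz":0,"gripper":0.25},{"dx":0,"dy":0,"dz":0,"wx":0,"wy":0,"wz":0,"gripper":0.25},{"dx":-0.7,"dy":0,"dz":-1,"wx":0,"wy":0,"wz":0,"gripper":0.25},{"dx":-1,"dy":0,"dz":-3,"wx":0,"wy":0,"wz":0,"gripper":0.25},{"dx":-1.5,"dy":0,"dz":-4,"wx":0,"wy":0,"wz":0,"gripper":0.25},{"dx":0,"dy":0,"dz":0,"wx":0,"wy":0,"wz":0,"gripper":0.25}]';python3 -c "
from h import *
shot('top','t14.png');shot('side','s14.png')"; python3 mv.py pics/raw_t1.png pics/t14.png 180 222 356 384
```

```text
t: 41.15
tool_pos: [478.0, -329.5, 2.4]
tool_rot: [[-0.178, 0.983, -0.048], [0.95, 0.184, 0.253], [0.257, -0.001, -0.966]]
contact_force: [-0.8, -0.5, -0.7]
gripper_width: 21.5
t: 42.15
tool_pos: [486.5, -366.5, 89.8]
tool_rot: [[-0.174, 0.984, -0.04], [0.953, 0.178, 0.246], [0.249, 0.005, -0.968]]
contact_force: [0.6, -0.7, 0.3]
gripper_width: 21.4
match 0.989 shift px -7.0 1.5 max bright 170
```

```bash
python3 -c "
from h import *
s=cv2.imread('pics/s14.png');a=cv2.resize(s[150:220,200:330],None,fx=3.8,fy=3.8,interpolation=cv2.INTER_CUBIC)
t=cv2.resize(cv2.imread('pics/t14.png')[175:240,290:390],None,fx=5,fy=5,interpolation=cv2.INTER_CUBIC)
o=np.zeros((595,500,3),np.uint8);o[:266,:494]=a;o[268:593,:500]=t;cv2.imwrite('pics/c14.png',o)"
```

```text
(no output)
```

View pics/c14.png

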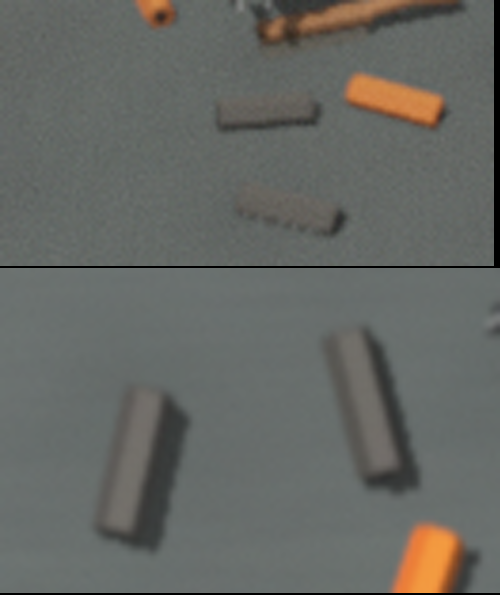

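D rolled one flat, but no chalk shows on its -y side: (362,400) in the top crop is plain. I'll roll it again and check for bright grey pixels numerically.

```bash
python3 go.py 477 -334 3 10.5 15; cat > br.py <<'E'
from h import *
import sys
# br.py img r0 r1 c0 c1: brightest low-saturation pixels in box (u,v,value)
t=cv2.imread(sys.argv[1]).astype(int);r0,r1,c0,c1=map(int,sys.argv[2:]);s=t[r0:r1,c0:c1]
g=np.where(np.ptp(s,axis=2)<40,s.min(2),0);i=np.argsort(-g.ravel())[:10];print([(int(c0+k%(c1-c0)),int(r0+k//(c1-c0)),int(g.ravel()[k])) for k in i])
E
python3 br.py pics/raw_t1.png 145 180 345 372; python3 br.py pics/t14.png 183 218 350 376
```

```text
turn [ 0.001  0.003 -0.001] then shift cm [ 0.59 -0.19  8.75] t 42.25 pos [ 484.  -361.5   86. ] F [-0.2 -0.1 -0.3] w 21.1 q7 [ 1.12  0.77 -0.64  1.59  0.28  1.1   0.63]
[(363, 164, 132), (363, 165, 127), (362, 160, 123), (364, 169, 120), (362, 159, 118), (364, 168, 116), (360, 150, 116), (362, 165, 112), (360, 151, 112), (368, 151, 112)]
[(372, 183, 107), (368, 185, 107), (369, 187, 107), (375, 212, 107), (372, 195, 107), (375, 214, 106), (359, 215, 106), (375, 213, 106), (372, 184, 106), (366, 185, 106)]
```

```bash
python3 -m creep '[{"dx":0.6,"dy":-0.2,"dz":3,"wx":0,"wy":0,"wz":0,"gripper":0.25},{"dx":0,"dy":0,"dz":3,"wx":0,"wy":0,"wz":0,"gripper":0.25},{"dx":0,"dy":0,"dz":1.9,"wx":0,"wy":0,"wz":0,"gripper":0.25},{"dx":0,"dy":0,"dz":0.8,"wx":0,"wy":0,"wz":0,"gripper":0.25},{"dx":0,"dy":0,"dz":0,"wx":0,"wy":0,"wz":0,"gripper":0.25},{"dx":0,"dy":0,"dz":0,"wx":0,"wy":0,"wz":0,"gripper":0.25}]';python3 -m creep '[{"dx":0.8,"dy":0,"dz":0.25,"wx":0,"wy":0,"wz":0,"gripper":0.25},{"dx":0.9,"dy":0,"dz":0.25,"wx":0,"wy":0,"wz":0,"gripper":0.25},{"dx":0.8,"dy":0,"dz":0.2,"wx":0,"wy":0,"wz":0,"gripper":0.25},{"dx":0,"dy":0,"dz":0,"wx":0,"wy":0,"wz":0,"gripper":0.25},{"dx":0,"dy":0,"dz":0,"wx":0,"wy":0,"wz":0,"gripper":0.25}]'; python3 -m creep '[{"dx":0.3,"dy":0,"dz":-0.33,"wx":0,"wy":0,"wz":0,"gripper":0.25},{"dx":0.49,"dy":0,"dz":-0.28,"wx":0,"wy":0,"wz":0,"gripper":0.25},{"dx":0.56,"dy":0,"dz":-0.16,"wx":0,"wy":0,"wz":0,"gripper":0.25},{"dx":0.53,"dy":0,"dz":-0.06,"wx":0,"wy":0,"wz":0,"gripper":0.25},{"dx":0.51,"dy":0,"dz":0.03,"wx":0,"wy":0,"wz":0,"gripper":0.25},{"dx":0,"dy":0,"dz":0,"wx":0,"wy":0,"wz":0,"gripper":0.25},{"dx":-0.7,"dy":0,"dz":-1,"wx":0,"wy":0,"wz":0,"gripper":0.25},{"dx":-1,"dy":0,"dz":-3,"wx":0,"wy":0,"wz":0,"gripper":0.25},{"dx":-1.5,"dy":0,"dz":-4,"wx":0,"wy":0,"wz":0,"gripper":0.25},{"dx":0,"dy":0,"dz":0,"wx":0,"wy":0,"wz":0,"gripper":0.25}]';python3 -c "
from h import *
shot('top','t15.png');shot('side','s15.png')"; python3 mv.py pics/t14.png pics/t15.png 181 223 350 378; python3 br.py pics/t15.png 183 218 340 372
```

```text
t: 42.85
tool_pos: [475.7, -331.3, 2.2]
tool_rot: [[-0.177, 0.983, -0.05], [0.949, 0.184, 0.255], [0.259, -0.002, -0.966]]
contact_force: [-1.0, 0.1, 1.3]
gripper_width: 21.4
t: 43.35
tool_pos: [471.4, -305.4, 2.1]
tool_rot: [[-0.178, 0.983, -0.049], [0.949, 0.184, 0.255], [0.259, -0.001, -0.966]]
contact_force: [-1.0, 1.6, 1.6]
gripper_width: 21.6
t: 44.35
tool_pos: [480.4, -343.6, 89.8]
tool_rot: [[-0.174, 0.984, -0.04], [0.953, 0.178, 0.246], [0.249, 0.005, -0.968]]
contact_force: [1.0, -0.8, -0.1]
gripper_width: 21.3
match 0.907 shift px -6.25 1.75 max bright 170
[(357, 192, 110), (361, 207, 109), (362, 211, 107), (369, 214, 107), (358, 196, 107), (370, 196, 107), (358, 197, 107), (367, 211, 107), (369, 217, 107), (370, 214, 106)]
```

```bash
python3 -c "
from h import *
s=cv2.imread('pics/s15.png');a=cv2.resize(s[165:220,230:300],None,fx=5,fy=5,interpolation=cv2.INTER_CUBIC)
t=cv2.resize(cv2.imread('pics/t15.png')[180:230,300:385],None,fx=8,fy=8,interpolation=cv2.INTER_CUBIC)[:,:]
o=np.zeros((400,680,3),np.uint8);o[:,:]=t;p=np.zeros((190,680,3),np.uint8);p[:,:350]=a[:190]
o=np.vstack([p,o]);o=cv2.convertScaleAbs(o,alpha=1.5,beta=-20);cv2.imwrite('pics/c15.png',o)"
```

```text
(no output)
```

View pics/c15.png

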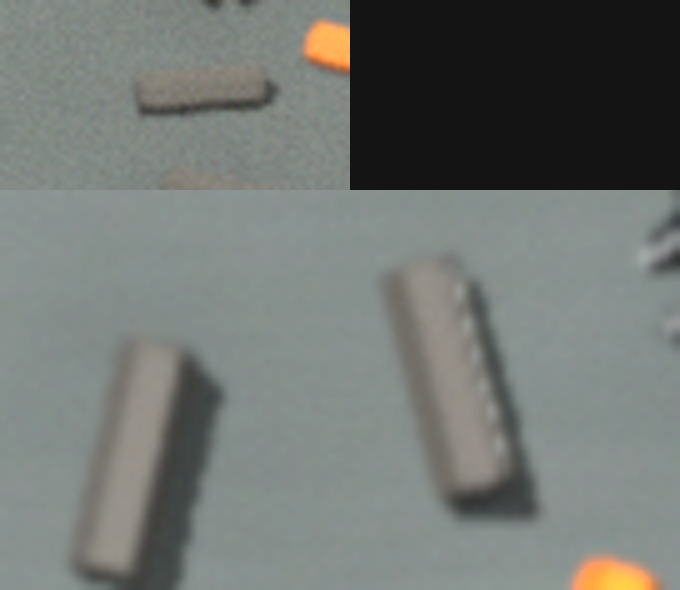

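D now shows a dashed chalk line on its -y upper flat at (480,370), so one more roll.

```bash
python3 go.py 471 -313 2.5 10.5 15
```

```text
turn [ 0.001  0.003 -0.001] then shift cm [ 0.4  -0.2   8.76] t 44.45 pos [ 477.8 -338.7   86.1] F [-0.3 -0.1 -0.6] w 21.2 q7 [ 1.12  0.75 -0.65  1.64  0.27  1.07  0.6 ]
```

```bash
python3 -m creep '[{"dx":0.4,"dy":-0.2,"dz":3,"wx":0,"wy":0,"wz":0,"gripper":0.25},{"dx":0,"dy":0,"dz":3,"wx":0,"wy":0,"wz":0,"gripper":0.25},{"dx":0,"dy":0,"dz":1.9,"wx":0,"wy":0,"wz":0,"gripper":0.25},{"dx":0,"dy":0,"dz":0.8,"wx":0,"wy":0,"wz":0,"gripper":0.25},{"dx":0,"dy":0,"dz":0,"wx":0,"wy":0,"wz":0,"gripper":0.25},{"dx":0,"dy":0,"dz":0,"wx":0,"wy":0,"wz":0,"gripper":0.25}]';python3 -m creep '[{"dx":0.8,"dy":0,"dz":0.25,"wx":0,"wy":0,"wz":0,"gripper":0.25},{"dx":0.9,"dy":0,"dz":0.25,"wx":0,"wy":0,"wz":0,"gripper":0.25},{"dx":0.7,"dy":0,"dz":0.2,"wx":0,"wy":0,"wz":0,"gripper":0.25},{"dx":0,"dy":0,"dz":0,"wx":0,"wy":0,"wz":0,"gripper":0.25},{"dx":0,"dy":0,"dz":0,"wx":0,"wy":0,"wz":0,"gripper":0.25}]'; python3 -m creep '[{"dx":0.3,"dy":0,"dz":-0.33,"wx":0,"wy":0,"wz":0,"gripper":0.25},{"dx":0.49,"dy":0,"dz":-0.28,"wx":0,"wy":0,"wz":0,"gripper":0.25},{"dx":0.56,"dy":0,"dz":-0.16,"wx":0,"wy":0,"wz":0,"gripper":0.25},{"dx":0.53,"dy":0,"dz":-0.06,"wx":0,"wy":0,"wz":0,"gripper":0.25},{"dx":0.51,"dy":0,"dz":0.03,"wx":0,"wy":0,"wz":0,"gripper":0.25},{"dx":0,"dy":0,"dz":0,"wx":0,"wy":0,"wz":0,"gripper":0.25},{"dx":-0.7,"dy":0,"dz":-1,"wx":0,"wy":0,"wz":0,"gripper":0.25},{"dx":-1,"dy":0,"dz":-3,"wx":0,"wy":0,"wz":0,"gripper":0.25},{"dx":-1.5,"dy":0,"dz":-4,"wx":0,"wy":0,"wz":0,"gripper":0.25},{"dx":0,"dy":0,"dz":0,"wx":0,"wy":0,"wz":0,"gripper":0.25}]';python3 -c "
from chalk import *
shot('top','t16.png')
print(chalk('pics/t16.png',(335,368,185,230)))"; python3 go.py 458 -246 90 100.5
```

```text
t: 45.05
tool_pos: [468.5, -309.6, 2.0]
tool_rot: [[-0.177, 0.983, -0.052], [0.949, 0.185, 0.256], [0.261, -0.004, -0.965]]
contact_force: [-4.9, 2.0, 6.1]
gripper_width: 21.7
t: 45.55
tool_pos: [466.4, -286.4, 1.9]
tool_rot: [[-0.178, 0.983, -0.047], [0.95, 0.184, 0.253], [0.258, 0.0, -0.966]]
contact_force: [0.1, -1.6, 5.6]
gripper_width: 21.4
t: 46.55
tool_pos: [474.6, -323.0, 88.8]
tool_rot: [[-0.174, 0.984, -0.04], [0.953, 0.178, 0.247], [0.25, 0.005, -0.968]]
contact_force: [0.7, -0.9, -0.1]
gripper_width: 21.5
(array([ 462.0061719 , -243.25099591]), np.float64(10.547077784992934), np.float64(87.10706480345578), np.float64(8.698957770231804), 67)
turn [ 0.203 -0.199 -1.564] then shift cm [ 0.13  7.59 -0.33] t 46.6 pos [ 473.1 -320.4   86.7] F [0.8 0.6 0.2] w 21.7 q7 [ 1.12  0.73 -0.66  1.69  0.27  1.04  0.58]
```

```bash
python3 -m creep '[{"dx":0,"dy":0,"dz":0,"wx":0,"wy":-0.13,"wz":0,"gripper":0.8},{"dx":0,"dy":0,"dz":0,"wx":0,"wy":-0.125,"wz":0,"gripper":0.8},{"dx":0,"dy":0,"dz":0,"wx":0,"wy":0,"wz":-0.149,"gripper":0.8},{"dx":0,"dy":0,"dz":0,"wx":0,"wy":0,"wz":-0.149,"gripper":0.8},{"dx":0,"dy":0,"dz":0,"wx":0,"wy":0,"wz":-0.149,"gripper":0.8},{"dx":0,"dy":0,"dz":0,"wx":0,"wy":0,"wz":-0.149,"gripper":0.8},{"dx":0,"dy":0,"dz":0,"wx":0,"wy":0,"wz":-0.149,"gripper":0.8},{"dx":0,"dy":0,"dz":0,"wx":0,"wy":0,"wz":-0.149,"gripper":0.8},{"dx":0,"dy":0,"dz":0,"wx":0,"wy":0,"wz":-0.149,"gripper":0.8},{"dx":0,"dy":0,"dz":0,"wx":0,"wy":0,"wz":-0.149,"gripper":0.8},{"dx":0,"dy":0,"dz":0,"wx":0,"wy":0,"wz":-0.149,"gripper":0.8}]' 50;python3 -m creep '[{"dx":0,"dy":0,"dz":0,"wx":0,"wy":0,"wz":-0.149,"gripper":0.8},{"dx":0,"dy":3.5,"dz":0,"wx":0,"wy":0,"wz":-0.075,"gripper":0.8},{"dx":0,"dy":3.5,"dz":0,"wx":0,"wy":0,"wz":0,"gripper":0.8},{"dx":0,"dy":0,"dz":0,"wx":0,"wy":0,"wz":0,"gripper":0.8},{"dx":0,"dy":0,"dz":0,"wx":0,"wy":0,"wz":0,"gripper":0.8}]'; python3 go.py 462 -243.2 3.5 100.5
```

```text
t: 47.7
tool_pos: [470.5, -315.8, 83.4]
tool_rot: [[-0.999, 0.039, -0.004], [0.039, 0.999, 0.007], [0.004, 0.007, -1.0]]
contact_force: [-0.5, -0.0, 0.1]
gripper_width: 68.3
t: 48.2
tool_pos: [460.9, -246.3, 84.1]
tool_rot: [[-0.984, -0.18, -0.003], [-0.18, 0.984, 0.006], [0.002, 0.007, -1.0]]
contact_force: [1.3, -0.6, -0.1]
gripper_width: 68.1
turn [ 0.007 -0.002 -0.002] then shift cm [-0.17  0.28  8.06] t 48.2 pos [ 460.9 -246.3   84.1] F [ 1.3 -0.6 -0.1] w 68.1 q7 [ 1.18  0.66 -0.96  1.97  0.7   0.89  1.61]
```

```bash
python3 -m creep '[{"dx":-0.15,"dy":0.3,"dz":2,"wx":0,"wy":0,"wz":0,"gripper":0.8},{"dx":0,"dy":0,"dz":3,"wx":0,"wy":0,"wz":0,"gripper":0.8},{"dx":0,"dy":0,"dz":2.5,"wx":0,"wy":0,"wz":0,"gripper":0.8},{"dx":0,"dy":0,"dz":0.5,"wx":0,"wy":0,"wz":0,"gripper":0.8},{"dx":0,"dy":0,"dz":0,"wx":0,"wy":0,"wz":0,"gripper":0.3},{"dx":0,"dy":0,"dz":0,"wx":0,"wy":0,"wz":0,"gripper":0.3},{"dx":0,"dy":0,"dz":0,"wx":0,"wy":0,"wz":0,"gripper":0.3},{"dx":0,"dy":0,"dz":0,"wx":0,"wy":0,"wz":0,"gripper":0.3},{"dx":0,"dy":0,"dz":0,"wx":0,"wy":0,"wz":0,"gripper":0.3}]' 50;python3 -m creep '[{"dx":0,"dy":0,"dz":-2,"wx":0,"wy":0,"wz":0,"gripper":0.3},{"dx":0,"dy":0,"dz":-4,"wx":0,"wy":0,"wz":0,"gripper":0.3},{"dx":0,"dy":0,"dz":-4,"wx":0,"wy":0,"wz":0,"gripper":0.3},{"dx":0,"dy":0,"dz":-4,"wx":0,"wy":0,"wz":0,"gripper":0.3},{"dx":0,"dy":0,"dz":0,"wx":0,"wy":0,"wz":0.149,"gripper":0.3},{"dx":0,"dy":0,"dz":0,"wx":0,"wy":0,"wz":0.149,"gripper":0.3},{"dx":0,"dy":0,"dz":0,"wx":0,"wy":0,"wz":0.149,"gripper":0.3},{"dx":0,"dy":0,"dz":0,"wx":0,"wy":0,"wz":0.149,"gripper":0.3},{"dx":0,"dy":0,"dz":0,"wx":0,"wy":0,"wz":0.149,"gripper":0.3},{"dx":0,"dy":0,"dz":0,"wx":0,"wy":0,"wz":0.149,"gripper":0.3},{"dx":0,"dy":0,"dz":0,"wx":0,"wy":0,"wz":0.149,"gripper":0.3},{"dx":0,"dy":0,"dz":0,"wx":0,"wy":0,"wz":0.149,"gripper":0.3}]'; python3 -m creep '[{"dx":0,"dy":0,"dz":0,"wx":0,"wy":0,"wz":0.149,"gripper":0.3},{"dx":0,"dy":0,"dz":0,"wx":0,"wy":0,"wz":0.149,"gripper":0.3},{"dx":0,"dy":0,"dz":0,"wx":0,"wy":0,"wz":0.149,"gripper":0.3},{"dx":0,"dy":0,"dz":0,"wx":0,"wy":0,"wz":0.149,"gripper":0.3},{"dx":3.5,"dy":1,"dz":0,"wx":0,"wy":0,"wz":0.057,"gripper":0.3},{"dx":3.5,"dy":1.5,"dz":0,"wx":0,"wy":0,"wz":0,"gripper":0.3},{"dx":3.5,"dy":1.5,"dz":0,"wx":0,"wy":0,"wz":0,"gripper":0.3},{"dx":3.5,"dy":1.5,"dz":0,"wx":0,"wy":0,"wz":0,"gripper":0.3},{"dx":3.5,"dy":1.5,"dz":0,"wx":0,"wy":0,"wz":0,"gripper":0.3},{"dx":4,"dy":0,"dz":0,"wx":0,"wy":0,"wz":0,"gripper":0.3},{"dx":0,"dy":0,"dz":0,"wx":0,"wy":0,"wz":0,"gripper":0.3},{"dx":0,"dy":0,"dz":0,"wx":0,"wy":0,"wz":0,"gripper":0.3}]';python3 go.py 560.5 146 40 -5.3
```

```text
t: 49.1
tool_pos: [463.3, -244.0, 6.1]
tool_rot: [[-0.984, -0.178, -0.0], [-0.178, 0.984, 0.004], [-0.001, 0.004, -1.0]]
contact_force: [-2.3, 1.9, 6.7]
gripper_width: 31.9
t: 50.3
tool_pos: [462.0, -244.9, 144.7]
tool_rot: [[-0.523, 0.852, -0.002], [0.852, 0.524, 0.005], [0.005, 0.001, -1.0]]
contact_force: [-0.4, 0.2, -4.2]
gripper_width: 32.2
t: 51.5
tool_pos: [550.5, -35.0, 145.5]
tool_rot: [[0.092, 0.996, -0.002], [0.996, -0.092, 0.005], [0.005, -0.003, -1.0]]
contact_force: [-0.3, -0.3, -4.9]
gripper_width: 32.1
turn [-0.003 -0.005  0.001] then shift cm [18.12 -0.67 10.55] t 51.5 pos [550.5 -35.  145.5] F [-0.3 -0.3 -4.9] w 32.1 q7 [ 0.54  0.48 -0.66  1.87  0.36  0.92 -0.38]
```

```bash
python3 -m creep '[{"dx":4,"dy":-0.3,"dz":0,"wx":-0.003,"wy":-0.005,"wz":0,"gripper":0.3},{"dx":4,"dy":-0.2,"dz":0,"wx":0,"wy":0,"wz":0,"gripper":0.3},{"dx":4,"dy":-0.2,"dz":0,"wx":0,"wy":0,"wz":0,"gripper":0.3},{"dx":4,"dy":0,"dz":0,"wx":0,"wy":0,"wz":0,"gripper":0.3},{"dx":2,"dy":0,"dz":0,"wx":0,"wy":0,"wz":0,"gripper":0.3},{"dx":0,"dy":0,"dz":4,"wx":0,"wy":0,"wz":0,"gripper":0.3},{"dx":0,"dy":0,"dz":4,"wx":0,"wy":0,"wz":0,"gripper":0.3},{"dx":0,"dy":0,"dz":2.5,"wx":0,"wy":0,"wz":0,"gripper":0.3},{"dx":0,"dy":0,"dz":0,"wx":0,"wy":0,"wz":0,"gripper":0.3},{"dx":0,"dy":0,"dz":0,"wx":0,"wy":0,"wz":0,"gripper":0.3}]';python3 go.py 560.5 146 17.5 -5.3;python3 -m creep '[{"dx":0,"dy":0,"dz":1,"wx":0,"wy":0,"wz":0,"gripper":0.3},{"dx":0,"dy":0,"dz":0.7,"wx":0,"wy":0,"wz":0,"gripper":0.3},{"dx":0,"dy":0,"dz":0.4,"wx":0,"wy":0,"wz":0,"gripper":0.3},{"dx":0,"dy":0,"dz":0.2,"wx":0,"wy":0,"wz":0,"gripper":0.3},{"dx":0,"dy":0,"dz":0,"wx":0,"wy":0,"wz":0,"gripper":0.3},{"dx":0,"dy":0,"dz":0,"wx":0,"wy":0,"wz":0,"gripper":0.3}]'
```

```text
t: 52.5
tool_pos: [561.5, 141.9, 41.0]
tool_rot: [[0.097, 0.995, 0.0], [0.995, -0.097, -0.001], [-0.001, 0.0, -1.0]]
contact_force: [1.0, 0.3, -3.5]
gripper_width: 32.4
turn [ 0.     0.001 -0.005] then shift cm [ 0.4  -0.13  2.35] t 52.5 pos [561.5 141.9  41. ] F [ 1.   0.3 -3.5] w 32.4 q7 [ 0.15  0.67 -0.58  1.85  0.51  0.77 -0.81]
t: 53.1
tool_pos: [560.6, 143.0, 18.2]
tool_rot: [[0.095, 0.995, -0.0], [0.995, -0.095, -0.001], [-0.001, -0.0, -1.0]]
contact_force: [-4.8, -1.0, 2.6]
gripper_width: 32.0
```

```bash
python3 -m creep '[{"dx":0,"dy":0,"dz":0.1,"wx":0,"wy":0,"wz":0,"gripper":0.3},{"dx":0,"dy":0,"dz":0,"wx":0,"wy":0,"wz":0,"gripper":0.5},{"dx":0,"dy":0,"dz":0,"wx":0,"wy":0,"wz":0,"gripper":0.55},{"dx":0,"dy":0,"dz":0,"wx":0,"wy":0,"wz":0,"gripper":0.55},{"dx":0,"dy":0,"dz":-1,"wx":0,"wy":0,"wz":0,"gripper":0.55},{"dx":0,"dy":0,"dz":-4,"wx":0,"wy":0,"wz":0,"gripper":0.55},{"dx":0,"dy":0,"dz":-4,"wx":0,"wy":0,"wz":0,"gripper":0.25},{"dx":-4,"dy":-2,"dz":-2,"wx":0,"wy":0,"wz":0,"gripper":0.25},{"dx":-4,"dy":-2,"dz":0,"wx":0,"wy":0,"wz":0,"gripper":0.25},{"dx":-4,"dy":-2,"dz":0,"wx":0,"wy":0,"wz":0,"gripper":0.25},{"dx":-4,"dy":-2,"dz":0,"wx":0,"wy":0,"wz":0,"gripper":0.25},{"dx":-4,"dy":-1,"dz":0,"wx":0,"wy":0,"wz":0,"gripper":0.25}]';python3 -c "
from h import *
shot('top','t17.png');shot('side','s17.png')"
python3 -m creep '[{"dx":0,"dy":0,"dz":0,"wx":0,"wy":0,"wz":0.09,"gripper":0.25},{"dx":0,"dy":0,"dz":0,"wx":0,"wy":0,"wz":0.095,"gripper":0.25},{"dx":0,"dy":0,"dz":0,"wx":0,"wy":-0.13,"wz":0,"gripper":0.25},{"dx":0,"dy":0,"dz":0,"wx":0,"wy":-0.132,"wz":0,"gripper":0.25},{"dx":0,"dy":0,"dz":0,"wx":0,"wy":0,"wz":0,"gripper":0.25},{"dx":0,"dy":0,"dz":0,"wx":0,"wy":0,"wz":0,"gripper":0.25}]';python3 go.py 449 -88 30 -15.8 -15;python3 mv.py pics/t12.png pics/t17.png 193 232 304 330
```

```text
t: 54.3
tool_pos: [450.8, -48.6, 127.4]
tool_rot: [[0.095, 0.995, 0.001], [0.995, -0.095, -0.001], [-0.001, 0.001, -1.0]]
contact_force: [1.0, -1.3, -0.2]
gripper_width: 21.3
t: 55.0
tool_pos: [453.3, -44.8, 127.0]
tool_rot: [[0.263, 0.962, -0.069], [0.93, -0.272, -0.247], [-0.257, 0.001, -0.966]]
contact_force: [0.8, -0.3, 0.7]
gripper_width: 21.2
turn [ 0.001 -0.002 -0.   ] then shift cm [-1.62  0.76 10.47] t 55.0 pos [453.3 -44.8 127. ] F [ 0.8 -0.3  0.7] w 21.2 q7 [ 0.33  0.39 -0.56  2.06  0.54  0.95 -0.85]
match 0.275 shift px 15.25 7.5 max bright 231
```

```bash
python3 mv.py pics/t12.png pics/t16.png 193 232 304 330; python3 mv.py pics/s15.png pics/s17.png 190 214 256 294; python3 -c "
from h import *
shot('side','s18.png')"; python3 mv.py pics/s15.png pics/s18.png 190 214 256 294;python3 -c "
from h import *
print(proj('side',[436.5,-133.7,15]))"
```

```text
match 0.999 shift px 0.0 0.0 max bright 128
match 0.183 shift px -11.5 -6.25 max bright 148
match 0.108 shift px 16.0 -16.0 max bright 150
(np.float64(275.3708200806872), np.float64(204.03706406940282))
```

```bash
python3 -m creep '[{"dx":-0.6,"dy":0.3,"dz":4,"wx":0,"wy":0,"wz":0,"gripper":0.25},{"dx":-0.5,"dy":0.3,"dz":4,"wx":0,"wy":0,"wz":0,"gripper":0.25},{"dx":-0.5,"dy":0.1,"dz":2.5,"wx":0,"wy":0,"wz":0,"gripper":0.25},{"dx":0.5,"dy":0,"dz":1.6,"wx":0,"wy":0,"wz":0,"gripper":0.25},{"dx":0,"dy":0,"dz":0.5,"wx":0,"wy":0,"wz":0,"gripper":0.25},{"dx":0,"dy":0,"dz":0,"wx":0,"wy":0,"wz":0,"gripper":0.25},{"dx":0,"dy":0,"dz":0,"wx":0,"wy":0,"wz":0,"gripper":0.25}]';python3 go.py 442.5 -112.5 2 -15.8 -15
```

```text
t: 55.75
tool_pos: [447.9, -91.4, 8.7]
tool_rot: [[0.269, 0.96, -0.07], [0.928, -0.278, -0.249], [-0.258, 0.002, -0.966]]
contact_force: [-0.3, 1.1, 1.1]
gripper_width: 21.2
turn [ 0.    -0.001 -0.007] then shift cm [-1.93  0.05  1.22] t 55.75 pos [447.9 -91.4   8.7] F [-0.3  1.1  1.1] w 21.2 q7 [ 0.3   0.59 -0.42  2.12  0.77  0.72 -1.  ]
```

```bash
python3 -m creep '[{"dx":-0.5,"dy":0,"dz":0.7,"wx":0,"wy":0,"wz":0,"gripper":0.25},{"dx":-0.7,"dy":0,"dz":0.3,"wx":0,"wy":0,"wz":0,"gripper":0.25},{"dx":-0.7,"dy":0,"dz":0.2,"wx":0,"wy":0,"wz":0,"gripper":0.25},{"dx":0,"dy":0,"dz":0,"wx":0,"wy":0,"wz":0,"gripper":0.25},{"dx":0,"dy":0,"dz":0,"wx":0,"wy":0,"wz":0,"gripper":0.25}]'; python3 -m creep '[{"dx":-0.3,"dy":0,"dz":-0.33,"wx":0,"wy":0,"wz":0,"gripper":0.25},{"dx":-0.49,"dy":0,"dz":-0.28,"wx":0,"wy":0,"wz":0,"gripper":0.25},{"dx":-0.56,"dy":0,"dz":-0.16,"wx":0,"wy":0,"wz":0,"gripper":0.25},{"dx":-0.53,"dy":0,"dz":-0.06,"wx":0,"wy":0,"wz":0,"gripper":0.25},{"dx":-0.51,"dy":0,"dz":0.03,"wx":0,"wy":0,"wz":0,"gripper":0.25},{"dx":0,"dy":0,"dz":0,"wx":0,"wy":0,"wz":0,"gripper":0.25},{"dx":0.7,"dy":0,"dz":-1,"wx":0,"wy":0,"wz":0,"gripper":0.25},{"dx":1,"dy":2,"dz":-3,"wx":0,"wy":0,"wz":0,"gripper":0.25},{"dx":1,"dy":4,"dz":-2,"wx":0,"wy":0,"wz":0,"gripper":0.25},{"dx":0,"dy":4,"dz":0,"wx":0,"wy":0,"wz":0,"gripper":0.25},{"dx":0,"dy":4,"dz":0,"wx":0,"wy":0,"wz":0,"gripper":0.25},{"dx":0,"dy":4,"dz":0,"wx":0,"wy":0,"wz":0,"gripper":0.25}]';python3 -c "
from h import *
shot('top','t19.png');shot('side','s19.png')"; python3 mv.py pics/t12.png pics/t19.png 193 232 304 330; python3 mv.py pics/s15.png pics/s19.png 190 214 256 294; python3 br.py pics/s19.png 180 210 250 300
```

```text
t: 56.25
tool_pos: [442.8, -111.5, 2.0]
tool_rot: [[0.268, 0.961, -0.068], [0.928, -0.277, -0.249], [-0.258, 0.003, -0.966]]
contact_force: [2.1, 2.1, 5.3]
gripper_width: 21.4
t: 57.45
tool_pos: [621.5, -141.2, 67.0]
tool_rot: [[0.267, 0.961, -0.071], [0.928, -0.277, -0.249], [-0.259, 0.001, -0.966]]
contact_force: [1.0, 0.5, -0.5]
gripper_width: 21.1
match 0.394 shift px -5.0 -13.5 max bright 241
match 0.241 shift px 1.75 -3.25 max bright 210
[(270, 200, 203), (271, 200, 203), (267, 199, 201), (280, 202, 200), (268, 199, 199), (279, 202, 199), (275, 201, 199), (281, 202, 198), (273, 200, 198), (272, 200, 198)]
```

```bash
python3 - <<'E'
from h import *
n=np.array([-.272,-.962])
for k in (18,20,24):
    c=np.array([436.5,-133.7])+k*n
    print(k,"top",np.round(proj("side",[*c,30]),1),"upper+y",np.round(proj("side",[*(c-13*n),22.5]),1))
t=cv2.imread("pics/s19.png").min(2);print(t[190:214,262:288:3])
E
```

```text
18 top [277. 198.] upper+y [275.8 201.7]
20 top [277.1 197.6] upper+y [276.  201.3]
24 top [277.5 197. ] upper+y [276.3 200.7]
[[100  98 102  98 101 100  98 101 101]
 [101 102  99  97 101 101 104 101 100]
 [102 103  99  99  98 102 102 103 102]
 [101  99 101 103 102  94 101 100 104]
 [101  97  99 100 102  98 100 101 102]
 [101  95  97  99  96 101 102 100 103]
 [ 98  95  94  98  99  96 101 101  98]
 [ 97 116 116  94  97  97 100 100 101]
 [ 98 151 173 131 105  96  95  99 100]
 [ 97 161 199 189 150 117  96  91  97]
 [ 99 126 177 203 195 172 133  97  96]
 [100  80 123 166 194 197 187 143 113]
 [ 97  74  74 104 149 180 200 193 165]
 [ 98  94  82  63  82 128 166 193 195]
 [ 95  99  92  80  67  76 104 148 181]
 [ 95  99  98  99  88  77  62  88 131]
 [ 99  99  96 101  97  92  85  70  75]
 [ 97  94  93  99 104  98  99  93  75]
 [101  98  96 100  99  95 102 103  93]
 [ 96  98  99  98  99  98 102 100 102]
 [ 98  97 102 101  96 100 106  99 103]
 [ 96 102 101  98 101 104 101  99 102]
 [ 96  94  96 100  99 101 102 101 103]
 [ 99 102  98  97 104 102 102 100 101]]
```

Side image: the chalk stripe sits on C's +y upper flat, with a dark lower flat just below it around (275,201). One more roll the same way.

```bash
python3 go.py 443.5 -106 30 -15.8 -15
```

```text
turn [ 0.003 -0.001 -0.008] then shift cm [ -0.38 -18.45   3.91] t 57.55 pos [ 624.7 -142.9   66.8] F [-0.3 -0.4 -0.5] w 21.1 q7 [ 0.36  0.72 -0.45  1.66  0.66  1.   -0.7 ]
```

```bash
python3 -m creep '[{"dx":1,"dy":-4,"dz":0,"wx":0,"wy":0,"wz":-0.008,"gripper":0.25},{"dx":0,"dy":-4,"dz":0,"wx":0,"wy":0,"wz":0,"gripper":0.25},{"dx":0,"dy":-4,"dz":0,"wx":0,"wy":0,"wz":0,"gripper":0.25},{"dx":0,"dy":-4,"dz":0,"wx":0,"wy":0,"wz":0,"gripper":0.25},{"dx":0,"dy":-2.5,"dz":0,"wx":0,"wy":0,"wz":0,"gripper":0.25},{"dx":0,"dy":0,"dz":0,"wx":0,"wy":0,"wz":0,"gripper":0.25},{"dx":0,"dy":0,"dz":0,"wx":0,"wy":0,"wz":0,"gripper":0.25}]';python3 go.py 443.5 -108 3 -15.8 -15
```

```text
t: 58.25
tool_pos: [444.5, -81.7, 64.4]
tool_rot: [[0.259, 0.963, -0.07], [0.93, -0.269, -0.25], [-0.259, -0.001, -0.966]]
contact_force: [0.2, -0.3, 0.6]
gripper_width: 21.5
turn [0.    0.    0.004] then shift cm [-0.88  0.62  6.59] t 58.25 pos [444.5 -81.7  64.4] F [ 0.2 -0.3  0.6] w 21.5 q7 [ 0.34  0.48 -0.49  2.12  0.66  0.82 -0.9 ]
```

```bash
python3 -m creep '[{"dx":-0.4,"dy":0.3,"dz":3,"wx":0,"wy":0,"wz":0,"gripper":0.25},{"dx":-0.5,"dy":0.3,"dz":2.6,"wx":0,"wy":0,"wz":0,"gripper":0.25},{"dx":0,"dy":0,"dz":0.9,"wx":0,"wy":0,"wz":0,"gripper":0.25},{"dx":0,"dy":0,"dz":0,"wx":0,"wy":0,"wz":0,"gripper":0.25},{"dx":-0.8,"dy":0,"dz":0.25,"wx":0,"wy":0,"wz":0,"gripper":0.25},{"dx":-0.8,"dy":0,"dz":0.2,"wx":0,"wy":0,"wz":0,"gripper":0.25},{"dx":-0.8,"dy":0,"dz":0.2,"wx":0,"wy":0,"wz":0,"gripper":0.25},{"dx":0,"dy":0,"dz":0,"wx":0,"wy":0,"wz":0,"gripper":0.25},{"dx":0,"dy":0,"dz":0,"wx":0,"wy":0,"wz":0,"gripper":0.25}]'; python3 -m creep '[{"dx":-0.3,"dy":0,"dz":-0.33,"wx":0,"wy":0,"wz":0,"gripper":0.25},{"dx":-0.49,"dy":0,"dz":-0.28,"wx":0,"wy":0,"wz":0,"gripper":0.25},{"dx":-0.56,"dy":0,"dz":-0.16,"wx":0,"wy":0,"wz":0,"gripper":0.25},{"dx":-0.53,"dy":0,"dz":-0.06,"wx":0,"wy":0,"wz":0,"gripper":0.25},{"dx":-0.51,"dy":0,"dz":0.03,"wx":0,"wy":0,"wz":0,"gripper":0.25},{"dx":0,"dy":0,"dz":0,"wx":0,"wy":0,"wz":0,"gripper":0.25},{"dx":0.7,"dy":0,"dz":-1,"wx":0,"wy":0,"wz":0,"gripper":0.25},{"dx":1,"dy":2,"dz":-3,"wx":0,"wy":0.1,"wz":0,"gripper":0.5},{"dx":1,"dy":4,"dz":-2,"wx":0,"wy":0.1,"wz":0,"gripper":0.8},{"dx":2.5,"dy":4,"dz":0,"wx":0,"wy":0.06,"wz":0,"gripper":0.8},{"dx":3.5,"dy":3,"dz":0,"wx":0,"wy":0,"wz":0,"gripper":0.8},{"dx":4,"dy":3,"dz":0,"wx":0,"wy":0,"wz":0,"gripper":0.8}]';python3 -m creep '[{"dx":4,"dy":2,"dz":0,"wx":0,"wy":0,"wz":0,"gripper":0.8},{"dx":4,"dy":2,"dz":0,"wx":0,"wy":0,"wz":0,"gripper":0.8},{"dx":4,"dy":2,"dz":0,"wx":0,"wy":0,"wz":0,"gripper":0.8}]'; python3 -c "
from chalk import *
shot('top','t20.png');shot('side','s20.png')
print(chalk('pics/t20.png',(305,345,185,240)))
t=cv2.imread('pics/s20.png').min(2);print(t[188:214,258:291:3])"
```

```text
t: 59.15
tool_pos: [436.7, -132.7, 3.6]
tool_rot: [[0.261, 0.963, -0.071], [0.93, -0.271, -0.249], [-0.259, -0.001, -0.966]]
contact_force: [0.8, 0.8, 0.9]
gripper_width: 21.2
t: 60.35
tool_pos: [624.4, -62.8, 68.2]
tool_rot: [[0.275, 0.961, -0.002], [0.961, -0.275, -0.002], [-0.002, -0.001, -1.0]]
contact_force: [0.6, 0.2, -0.2]
gripper_width: 68.2
t: 60.65
tool_pos: [713.9, 41.0, 67.7]
tool_rot: [[0.269, 0.963, -0.002], [0.963, -0.269, -0.001], [-0.001, -0.002, -1.0]]
contact_force: [0.3, -0.3, -0.3]
gripper_width: 68.2
(array([ 513.83209074, -206.89917473]), np.float64(89.58272936622785), np.float64(40.52932575484094), np.float64(31.09704415149305), 115)
[[ 61  60  90 101 100  99  99 101 101 100  98]
 [ 61  64 100  98 103  99  97 100 103 102 102]
 [ 58  79 100 100 121  97  93  97 101 101 101]
 [ 57  95 103 101 167 137 108  99  98  99 100]
 [ 76 102 105 105 189 189 156 121 104 103  99]
 [ 92 100  98  96 153 181 192 175 137 111 100]
 [102 102 100  95 105 133 167 190 188 157 126]
 [ 97  99 101  95  92  99 113 150 178 192 175]
 [ 98 101  99  89  92  94  93 107 134 161 188]
 [ 97  96 100  82  90  91  93  93  99 111 151]
 [103 101  95  73  75  88  96  98  94  91 106]
 [ 99  94 101  80  65  68  81  91  93  93  91]
 [ 99  99 101  94  88  65  69  72  91  90  93]
 [100  96 101  98  99  92  82  63  66  83  93]
 [ 95  98  95  96 100 101  92  82  70  61  69]
 [100  96  97  98 100  98  97  93  92  82  68]
 [ 97  97  95  99  98 100  97  99 100  97  83]
 [ 97  96  98 103 100  99 102 101 102  99  98]
 [ 98  96  98  97 103  99  97 102 103  96 102]
 [ 92  94  99  99 102 101  96 100  98 100 103]
 [ 97  95  98  97 101 100 102  99 101 103 100]
 [100  96  97 100  98 100  98  99  97 100 104]
 [ 97  92  95  99 100 100  99 104 100  98 102]
 [ 98  98 102 102  98  98 101 102 104  99 104]
 [ 98  94 100  96  96 100  96  99 102  98 101]
 [ 98  98 100  98  97 101 103  99 101 102  99]]
```

```bash
python3 - <<'E'
from h import *
t=cv2.imread("pics/s20.png").min(2);m=np.zeros_like(t);m[180:212,255:305]=t[180:212,255:305]>145
ys,xs=np.where(m>0);print(xs.min(),xs.max(),len(xs))
P=np.array([ray("side",u,v,30)[:2] for u,v in zip(xs,ys)]);c=P.mean(0);e=np.linalg.svd(P-c)[2][0];pr=(P-c)@e
print(c+e*(pr.max()+pr.min())/2,np.degrees(np.arctan2(e[1],e[0])),np.ptp(pr))
E
```

```text
269 290 56
[ 423.5918042  -175.46535748] 163.03797571367414 85.44776713282528
```

```bash
python3 -m creep '[{"dx":-3,"dy":-2,"dz":-2,"wx":0,"wy":0,"wz":0,"gripper":0.8},{"dx":-3.7,"dy":-2.8,"dz":0,"wx":0,"wy":0,"wz":0,"gripper":0.8},{"dx":-3.7,"dy":-2.8,"dz":0,"wx":0,"wy":0,"wz":0,"gripper":0.8},{"dx":-3.7,"dy":-2.8,"dz":0,"wx":0,"wy":0,"wz":0,"gripper":0.8},{"dx":-3.7,"dy":-2.8,"dz":0,"wx":0,"wy":0,"wz":0,"gripper":0.8},{"dx":-3.7,"dy":-2.8,"dz":0,"wx":0,"wy":0,"wz":0,"gripper":0.8},{"dx":-3.7,"dy":-2.8,"dz":0,"wx":0,"wy":0,"wz":0,"gripper":0.8},{"dx":-3.7,"dy":-2.8,"dz":0,"wx":0,"wy":0,"wz":-0.1,"gripper":0.8},{"dx":0,"dy":0,"dz":0,"wx":0,"wy":0,"wz":-0.149,"gripper":0.8},{"dx":0,"dy":0,"dz":0,"wx":0,"wy":0,"wz":-0.149,"gripper":0.8},{"dx":0,"dy":0,"dz":0,"wx":0,"wy":0,"wz":-0.149,"gripper":0.8},{"dx":0,"dy":0,"dz":0,"wx":0,"wy":0,"wz":-0.149,"gripper":0.8}]';python3 -m creep '[{"dx":0,"dy":0,"dz":0,"wx":0,"wy":0,"wz":-0.149,"gripper":0.8},{"dx":0,"dy":0,"dz":0,"wx":0,"wy":0,"wz":-0.149,"gripper":0.8},{"dx":0,"dy":0,"dz":0,"wx":0,"wy":0,"wz":-0.149,"gripper":0.8},{"dx":0,"dy":0,"dz":0,"wx":0,"wy":0,"wz":-0.149,"gripper":0.8},{"dx":0,"dy":0,"dz":0,"wx":0,"wy":0,"wz":-0.149,"gripper":0.8},{"dx":0,"dy":0,"dz":0,"wx":0,"wy":0,"wz":-0.12,"gripper":0.8},{"dx":0,"dy":0,"dz":0,"wx":0,"wy":0,"wz":0,"gripper":0.8},{"dx":0,"dy":0,"dz":0,"wx":0,"wy":0,"wz":0,"gripper":0.8}]';python3 go.py 423.6 -175.5 3.5 73.5
```

```text
t: 61.95
tool_pos: [426.9, -181.4, 88.7]
tool_rot: [[-0.416, 0.909, -0.002], [0.909, 0.416, -0.002], [-0.001, -0.002, -1.0]]
contact_force: [-0.4, 0.1, -0.9]
gripper_width: 68.4
t: 62.75
tool_pos: [427.0, -181.4, 88.3]
tool_rot: [[-0.959, 0.282, -0.002], [0.282, 0.959, -0.001], [0.002, -0.002, -1.0]]
contact_force: [0.1, -0.6, -0.3]
gripper_width: 68.5
turn [-0.002 -0.002  0.002] then shift cm [0.49 0.47 8.48] t 62.75 pos [ 427.  -181.4   88.3] F [ 0.1 -0.6 -0.3] w 68.5 q7 [ 1.16  0.57 -1.    2.1   0.67  0.83  1.03]
```

```bash
python3 -m creep '[{"dx":0.5,"dy":0.45,"dz":2,"wx":0,"wy":0,"wz":0,"gripper":0.8},{"dx":0,"dy":0,"dz":3,"wx":0,"wy":0,"wz":0,"gripper":0.8},{"dx":0,"dy":0,"dz":2.9,"wx":0,"wy":0,"wz":0,"gripper":0.8},{"dx":0,"dy":0,"dz":0.5,"wx":0,"wy":0,"wz":0,"gripper":0.8},{"dx":0,"dy":0,"dz":0,"wx":0,"wy":0,"wz":0,"gripper":0.3},{"dx":0,"dy":0,"dz":0,"wx":0,"wy":0,"wz":0,"gripper":0.3},{"dx":0,"dy":0,"dz":0,"wx":0,"wy":0,"wz":0,"gripper":0.3},{"dx":0,"dy":0,"dz":0,"wx":0,"wy":0,"wz":0,"gripper":0.3},{"dx":0,"dy":0,"dz":0,"wx":0,"wy":0,"wz":0,"gripper":0.3}]' 50;python3 -m creep '[{"dx":0,"dy":0,"dz":-2,"wx":0,"wy":0,"wz":0,"gripper":0.3},{"dx":0,"dy":0,"dz":-4,"wx":0,"wy":0,"wz":0,"gripper":0.3},{"dx":0,"dy":0,"dz":-4,"wx":0,"wy":0,"wz":0,"gripper":0.3},{"dx":0,"dy":0,"dz":-4,"wx":0,"wy":0,"wz":0,"gripper":0.3},{"dx":0,"dy":0,"dz":0,"wx":0,"wy":0,"wz":0.149,"gripper":0.3},{"dx":0,"dy":0,"dz":0,"wx":0,"wy":0,"wz":0.149,"gripper":0.3},{"dx":0,"dy":0,"dz":0,"wx":0,"wy":0,"wz":0.149,"gripper":0.3},{"dx":0,"dy":0,"dz":0,"wx":0,"wy":0,"wz":0.149,"gripper":0.3},{"dx":0,"dy":0,"dz":0,"wx":0,"wy":0,"wz":0.149,"gripper":0.3},{"dx":0,"dy":0,"dz":0,"wx":0,"wy":0,"wz":0.149,"gripper":0.3},{"dx":0,"dy":0,"dz":0,"wx":0,"wy":0,"wz":0.149,"gripper":0.3},{"dx":0,"dy":0,"dz":0,"wx":0,"wy":0,"wz":0.149,"gripper":0.3}]'; python3 -m creep '[{"dx":0,"dy":0,"dz":0,"wx":0,"wy":0,"wz":0.149,"gripper":0.3},{"dx":3.5,"dy":1,"dz":0,"wx":0,"wy":0,"wz":0.034,"gripper":0.3},{"dx":3.5,"dy":1,"dz":0,"wx":0,"wy":0,"wz":0,"gripper":0.3},{"dx":3.5,"dy":1,"dz":0,"wx":0,"wy":0,"wz":0,"gripper":0.3},{"dx":3.5,"dy":1,"dz":0,"wx":0,"wy":0,"wz":0,"gripper":0.3},{"dx":3.5,"dy":0,"dz":0,"wx":0,"wy":0,"wz":0,"gripper":0.3},{"dx":0,"dy":0,"dz":0,"wx":0,"wy":0,"wz":0,"gripper":0.3},{"dx":0,"dy":0,"dz":0,"wx":0,"wy":0,"wz":0,"gripper":0.3}]';python3 go.py 496 150 40 -5.3
```

```text
t: 63.65
tool_pos: [424.6, -176.1, 5.7]
tool_rot: [[-0.96, 0.279, 0.001], [0.279, 0.96, -0.002], [-0.001, -0.002, -1.0]]
contact_force: [-1.5, 2.4, 8.5]
gripper_width: 32.2
t: 64.85
tool_pos: [423.3, -175.8, 144.7]
tool_rot: [[-0.089, 0.996, -0.002], [0.996, 0.089, -0.002], [-0.002, -0.002, -1.0]]
contact_force: [-1.1, 1.0, -2.7]
gripper_width: 32.4
t: 65.65
tool_pos: [477.3, -3.5, 144.2]
tool_rot: [[0.084, 0.996, -0.002], [0.996, -0.084, -0.002], [-0.002, -0.002, -1.0]]
contact_force: [-0.6, -0.2, -4.7]
gripper_width: 32.0
turn [-0.002  0.002  0.008] then shift cm [15.46  0.45 10.42] t 65.65 pos [477.3  -3.5 144.2] F [-0.6 -0.2 -4.7] w 32.0 q7 [ 0.64  0.39 -0.82  2.04  0.38  0.86 -0.48]
```

```bash
python3 -m creep '[{"dx":4,"dy":0.1,"dz":0,"wx":-0.002,"wy":0.002,"wz":0.008,"gripper":0.3},{"dx":4,"dy":0.1,"dz":0,"wx":0,"wy":0,"wz":0,"gripper":0.3},{"dx":4,"dy":0.1,"dz":0,"wx":0,"wy":0,"wz":0,"gripper":0.3},{"dx":3.4,"dy":0.1,"dz":0,"wx":0,"wy":0,"wz":0,"gripper":0.3},{"dx":0,"dy":0,"dz":4,"wx":0,"wy":0,"wz":0,"gripper":0.3},{"dx":0,"dy":0,"dz":4,"wx":0,"wy":0,"wz":0,"gripper":0.3},{"dx":0,"dy":0,"dz":2.5,"wx":0,"wy":0,"wz":0,"gripper":0.3},{"dx":0,"dy":0,"dz":0,"wx":0,"wy":0,"wz":0,"gripper":0.3},{"dx":0,"dy":0,"dz":0,"wx":0,"wy":0,"wz":0,"gripper":0.3}]';python3 go.py 496 150 17.5 -5.3;python3 -m creep '[{"dx":0,"dy":0,"dz":1,"wx":0,"wy":0,"wz":0,"gripper":0.3},{"dx":0,"dy":0,"dz":0.7,"wx":0,"wy":0,"wz":0,"gripper":0.3},{"dx":0,"dy":0,"dz":0.4,"wx":0,"wy":0,"wz":0,"gripper":0.3},{"dx":0,"dy":0,"dz":0.2,"wx":0,"wy":0,"wz":0,"gripper":0.3},{"dx":0,"dy":0,"dz":0,"wx":0,"wy":0,"wz":0,"gripper":0.3},{"dx":0,"dy":0,"dz":0,"wx":0,"wy":0,"wz":0,"gripper":0.3}]'
```

```text
t: 66.55
tool_pos: [496.2, 147.4, 39.2]
tool_rot: [[0.097, 0.995, -0.0], [0.995, -0.097, -0.0], [-0.0, -0.0, -1.0]]
contact_force: [0.3, -0.0, -2.9]
gripper_width: 32.0
turn [-0.     0.    -0.004] then shift cm [ 0.26 -0.04  2.17] t 66.55 pos [496.2 147.4  39.2] F [ 0.3 -0.  -2.9] w 32.0 q7 [ 0.21  0.63 -0.69  2.    0.6   0.72 -0.95]
t: 67.15
tool_pos: [496.3, 148.0, 17.7]
tool_rot: [[0.095, 0.995, 0.001], [0.995, -0.095, -0.002], [-0.002, 0.002, -1.0]]
contact_force: [-6.6, -4.6, 17.8]
gripper_width: 32.0
```

```bash
python3 -m creep '[{"dx":0,"dy":0,"dz":-0.1,"wx":0,"wy":0,"wz":0,"gripper":0.5},{"dx":0,"dy":0,"dz":0,"wx":0,"wy":0,"wz":0,"gripper":0.55},{"dx":0,"dy":0,"dz":0,"wx":0,"wy":0,"wz":0,"gripper":0.55},{"dx":0,"dy":0,"dz":-1,"wx":0,"wy":0,"wz":0,"gripper":0.55},{"dx":0,"dy":0,"dz":-4,"wx":0,"wy":0,"wz":0,"gripper":0.55},{"dx":0,"dy":0,"dz":-4,"wx":0,"wy":0,"wz":0,"gripper":0.55},{"dx":0,"dy":0,"dz":-4,"wx":0,"wy":0,"wz":0,"gripper":0.6},{"dx":-3,"dy":-3,"dz":0,"wx":0,"wy":0,"wz":0,"gripper":0.6},{"dx":-4,"dy":-2,"dz":0,"wx":0,"wy":0,"wz":0,"gripper":0.6},{"dx":-4,"dy":0,"dz":0,"wx":0,"wy":0,"wz":0,"gripper":0.6},{"dx":-4,"dy":0,"dz":0,"wx":0,"wy":0,"wz":0,"gripper":0.6},{"dx":0,"dy":0,"dz":0,"wx":0,"wy":0,"wz":0,"gripper":0.6}]'; python3 -c "
from h import *
shot('side','s21.png');shot('top','t21.png')
s=cv2.imread('pics/s21.png');a=cv2.resize(s[205:325,130:300],None,fx=3.5,fy=3.5,interpolation=cv2.INTER_CUBIC)
t=cv2.resize(cv2.imread('pics/t21.png')[105:230,150:280],None,fx=1.5,fy=1.5,interpolation=cv2.INTER_CUBIC)
o=np.zeros((420,800,3),np.uint8);o[:420,:595]=a;o[:187,600:795]=t[:187];cv2.imwrite('pics/c21.png',o)"; python3 go.py 450 306.5 150 84.8
```

```text
t: 68.35
tool_pos: [430.9, -2.1, 146.8]
tool_rot: [[0.103, 0.995, -0.001], [0.995, -0.103, -0.003], [-0.003, -0.001, -1.0]]
contact_force: [-0.1, -0.2, 0.0]
gripper_width: 51.0
turn [ 1.000e-03  1.000e-03 -1.578e+00] then shift cm [ 0.96 30.4  -0.28] t 68.45 pos [432.    2.8 147.2] F [1.7 0.5 0.3] w 51.3 q7 [ 0.7   0.31 -0.87  2.14  0.32  0.82 -0.47]
```

View pics/c21.png

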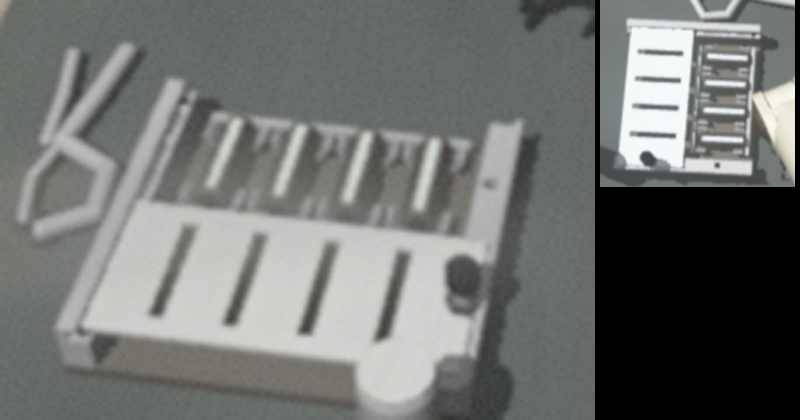

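All four couplings lie in their nests with chalk up, and the plate is still open. Now to close it.

```bash
python3 -m creep '[{"dx":0,"dy":0,"dz":-1,"wx":0,"wy":0,"wz":-0.149,"gripper":0.7},{"dx":0,"dy":0,"dz":0,"wx":0,"wy":0,"wz":-0.149,"gripper":0.7},{"dx":0,"dy":0,"dz":0,"wx":0,"wy":0,"wz":-0.149,"gripper":0.7},{"dx":0,"dy":0,"dz":0,"wx":0,"wy":0,"wz":-0.149,"gripper":0.7},{"dx":0,"dy":0,"dz":0,"wx":0,"wy":0,"wz":-0.149,"gripper":0.7},{"dx":0,"dy":0,"dz":0,"wx":0,"wy":0,"wz":-0.149,"gripper":0.7},{"dx":0,"dy":0,"dz":0,"wx":0,"wy":0,"wz":-0.149,"gripper":0.7},{"dx":0,"dy":0,"dz":0,"wx":0,"wy":0,"wz":-0.149,"gripper":0.7},{"dx":0,"dy":0,"dz":0,"wx":0,"wy":0,"wz":-0.149,"gripper":0.7},{"dx":0,"dy":0,"dz":0,"wx":0,"wy":0,"wz":-0.149,"gripper":0.7},{"dx":0,"dy":4,"dz":0,"wx":0,"wy":0,"wz":-0.088,"gripper":0.7},{"dx":0,"dy":4,"dz":0,"wx":0,"wy":0,"wz":0,"gripper":0.7}]' 90; python3 -m creep '[{"dx":0,"dy":4,"dz":0,"wx":0,"wy":0,"wz":0,"gripper":0.7},{"dx":0,"dy":4,"dz":0,"wx":0,"wy":0,"wz":0,"gripper":0.7},{"dx":0,"dy":4,"dz":0,"wx":0,"wy":0,"wz":0,"gripper":0.7},{"dx":0,"dy":4,"dz":0,"wx":0,"wy":0,"wz":0,"gripper":0.7},{"dx":0,"dy":4,"dz":0,"wx":0,"wy":0,"wz":0,"gripper":0.7},{"dx":0,"dy":2,"dz":0,"wx":0,"wy":0,"wz":0,"gripper":0.7},{"dx":0,"dy":0,"dz":0,"wx":0,"wy":0,"wz":0,"gripper":0.7},{"dx":0,"dy":0,"dz":0,"wx":0,"wy":0,"wz":0,"gripper":0.7}]'; python3 go.py 449.5 306.5 73 84.8
```

```text
t: 69.65
tool_pos: [443.2, 84.2, 157.0]
tool_rot: [[-0.996, 0.088, 0.001], [0.088, 0.996, 0.002], [-0.001, 0.002, -1.0]]
contact_force: [0.9, 0.0, 0.8]
gripper_width: 59.6
t: 70.45
tool_pos: [460.6, 303.9, 156.9]
tool_rot: [[-0.996, 0.084, -0.0], [0.084, 0.996, 0.001], [0.0, 0.001, -1.0]]
contact_force: [-0.3, -0.7, -0.4]
gripper_width: 59.8
turn [ 0.001 -0.     0.006] then shift cm [1.13 0.16 8.39] t 70.45 pos [460.6 303.9 156.9] F [-0.3 -0.7 -0.4] w 59.8 q7 [ 0.16  0.62 -1.07  1.85  0.63  1.05  0.33]
```

```bash
python3 -m creep '[{"dx":1.1,"dy":0.2,"dz":0,"wx":0,"wy":0,"wz":0.006,"gripper":0.7},{"dx":0,"dy":0,"dz":2.8,"wx":0,"wy":0,"wz":0,"gripper":0.7},{"dx":0,"dy":0,"dz":2.8,"wx":0,"wy":0,"wz":0,"gripper":0.7},{"dx":0,"dy":0,"dz":2.8,"wx":0,"wy":0,"wz":0,"gripper":0.7},{"dx":0,"dy":0,"dz":0,"wx":0,"wy":0,"wz":0,"gripper":0.7},{"dx":0,"dy":0,"dz":0,"wx":0,"wy":0,"wz":0,"gripper":0.3},{"dx":0,"dy":0,"dz":0,"wx":0,"wy":0,"wz":0,"gripper":0.2},{"dx":0,"dy":0,"dz":0,"wx":0,"wy":0,"wz":0,"gripper":0.2},{"dx":0,"dy":0,"dz":0,"wx":0,"wy":0,"wz":0,"gripper":0.2},{"dx":0,"dy":0,"dz":0,"wx":0,"wy":0,"wz":0,"gripper":0.2},{"dx":0,"dy":0,"dz":0,"wx":0,"wy":0,"wz":0,"gripper":0.2}]' 90;python3 -m creep '[{"dx":0,"dy":0,"dz":-0.4,"wx":0,"wy":0,"wz":0,"gripper":0.2},{"dx":0,"dy":0,"dz":-0.4,"wx":0,"wy":0,"wz":0,"gripper":0.2},{"dx":0,"dy":0,"dz":-0.4,"wx":0,"wy":0,"wz":0,"gripper":0.2},{"dx":0,"dy":0,"dz":-0.2,"wx":0,"wy":0,"wz":0,"gripper":0.2},{"dx":0,"dy":0,"dz":0,"wx":0,"wy":0,"wz":0,"gripper":0.2}]'; python3 -m creep '[{"dx":0,"dy":-0.5,"dz":0,"wx":0,"wy":0,"wz":0,"gripper":0.2},{"dx":0,"dy":-1,"dz":0,"wx":0,"wy":0,"wz":0,"gripper":0.2},{"dx":0,"dy":-1,"dz":0,"wx":0,"wy":0,"wz":0,"gripper":0.2}]'
```

```text
t: 71.55
tool_pos: [451.7, 306.0, 74.9]
tool_rot: [[-0.996, 0.094, 0.003], [0.094, 0.996, 0.001], [-0.003, 0.002, -1.0]]
contact_force: [-2.5, -1.5, 7.7]
gripper_width: 27.4
t: 72.05
tool_pos: [451.5, 304.8, 86.7]
tool_rot: [[-0.996, 0.094, 0.001], [0.094, 0.996, 0.0], [-0.001, 0.0, -1.0]]
contact_force: [4.4, 2.7, -13.8]
gripper_width: 27.7
t: 72.35
tool_pos: [449.2, 280.4, 86.7]
tool_rot: [[-0.996, 0.094, 0.001], [0.094, 0.996, 0.001], [-0.001, 0.002, -1.0]]
contact_force: [4.8, 3.7, -13.3]
gripper_width: 27.6
```

```bash
python3 -m creep '[{"dx":0,"dy":-1.5,"dz":0,"wx":0,"wy":0,"wz":0,"gripper":0.2},{"dx":0,"dy":-1.5,"dz":0,"wx":0,"wy":0,"wz":0,"gripper":0.2},{"dx":0,"dy":-1.5,"dz":0,"wx":0,"wy":0,"wz":0,"gripper":0.2},{"dx":0,"dy":-1.5,"dz":0,"wx":0,"wy":0,"wz":0,"gripper":0.2},{"dx":0,"dy":-1.5,"dz":0,"wx":0,"wy":0,"wz":0,"gripper":0.2},{"dx":0,"dy":-1.5,"dz":0,"wx":0,"wy":0,"wz":0,"gripper":0.2},{"dx":0,"dy":-1.2,"dz":0,"wx":0,"wy":0,"wz":0,"gripper":0.2},{"dx":0,"dy":-0.6,"dz":0,"wx":0,"wy":0,"wz":0,"gripper":0.2},{"dx":0,"dy":-0.4,"dz":0,"wx":0,"wy":0,"wz":0,"gripper":0.2},{"dx":0,"dy":-0.2,"dz":0,"wx":0,"wy":0,"wz":0,"gripper":0.2},{"dx":0,"dy":0,"dz":0,"wx":0,"wy":0,"wz":0,"gripper":0.2},{"dx":0,"dy":0,"dz":0,"wx":0,"wy":0,"wz":0,"gripper":0.2}]';python3 go.py 437.3 161 75 84.8
```

```text
t: 73.55
tool_pos: [438.6, 166.3, 86.8]
tool_rot: [[-0.996, 0.094, 0.001], [0.094, 0.996, 0.0], [-0.001, 0.0, -1.0]]
contact_force: [7.1, 0.6, -13.2]
gripper_width: 27.5
turn [ 0.     0.001 -0.004] then shift cm [ 0.09 -0.54  1.18] t 73.55 pos [438.6 166.3  86.8] F [  7.1   0.6 -13.2] w 27.5 q7 [ 0.42  0.6  -1.03  2.09  0.71  0.84  0.43]
```

```bash
python3 -m creep '[{"dx":0,"dy":-0.3,"dz":0,"wx":0,"wy":0,"wz":0,"gripper":0.2},{"dx":0,"dy":-0.3,"dz":0,"wx":0,"wy":0,"wz":0,"gripper":0.2},{"dx":0,"dy":-0.1,"dz":0,"wx":0,"wy":0,"wz":0,"gripper":0.2},{"dx":0,"dy":0,"dz":0,"wx":0,"wy":0,"wz":0,"gripper":0.2},{"dx":0,"dy":0,"dz":0,"wx":0,"wy":0,"wz":0,"gripper":0.2}]'; python3 -m creep '[{"dx":0,"dy":-0.2,"dz":0,"wx":0,"wy":0,"wz":0,"gripper":0.2},{"dx":0,"dy":0,"dz":0,"wx":0,"wy":0,"wz":0,"gripper":0.2}]'
```

```text
t: 74.05
tool_pos: [438.2, 161.4, 87.2]
tool_rot: [[-0.996, 0.093, 0.002], [0.093, 0.996, 0.003], [-0.002, 0.003, -1.0]]
contact_force: [5.4, 4.8, -12.6]
gripper_width: 27.4
t: 74.25
tool_pos: [438.3, 161.3, 87.7]
tool_rot: [[-0.996, 0.092, 0.004], [0.092, 0.996, 0.006], [-0.003, 0.007, -1.0]]
contact_force: [5.7, 9.5, -13.0]
gripper_width: 27.6
```

At the shut stop: y is 161.3 and the side force is rising. Lowering the knob, then releasing it.

```bash
python3 -m creep '[{"dx":0,"dy":0.1,"dz":0.4,"wx":0,"wy":0,"wz":0,"gripper":0.2},{"dx":0,"dy":0,"dz":0.4,"wx":0,"wy":0,"wz":0,"gripper":0.2},{"dx":0,"dy":0,"dz":0.4,"wx":0,"wy":0,"wz":0,"gripper":0.2},{"dx":0,"dy":0,"dz":0,"wx":0,"wy":0,"wz":0,"gripper":0.2},{"dx":0,"dy":0,"dz":0,"wx":0,"wy":0,"wz":0,"gripper":0.2}]'; python3 -m creep '[{"dx":0,"dy":0,"dz":0,"wx":0,"wy":0,"wz":0,"gripper":0.5},{"dx":0,"dy":0,"dz":0,"wx":0,"wy":0,"wz":0,"gripper":0.65},{"dx":0,"dy":0,"dz":0,"wx":0,"wy":0,"wz":0,"gripper":0.65},{"dx":0,"dy":0,"dz":0,"wx":0,"wy":0,"wz":0,"gripper":0.65},{"dx":0,"dy":0,"dz":-2,"wx":0,"wy":0,"wz":0,"gripper":0.65},{"dx":0,"dy":0,"dz":-4,"wx":0,"wy":0,"wz":0,"gripper":0.65},{"dx":0,"dy":0,"dz":-4,"wx":0,"wy":0,"wz":0,"gripper":0.65},{"dx":0,"dy":0,"dz":-4,"wx":0,"wy":0,"wz":0,"gripper":0.65},{"dx":0,"dy":-4,"dz":0,"wx":0,"wy":0,"wz":0,"gripper":0.65},{"dx":0,"dy":-4,"dz":0,"wx":0,"wy":0,"wz":0,"gripper":0.65},{"dx":0,"dy":-4,"dz":0,"wx":0,"wy":0,"wz":0,"gripper":0.65},{"dx":0,"dy":-4,"dz":0,"wx":0,"wy":0,"wz":0,"gripper":0.65}]'; python3 -m creep '[{"dx":0,"dy":-4,"dz":0,"wx":0,"wy":0,"wz":0,"gripper":0.65},{"dx":0,"dy":-4,"dz":0,"wx":0,"wy":0,"wz":0,"gripper":0.65},{"dx":0,"dy":-4,"dz":0,"wx":0,"wy":0,"wz":0,"gripper":0.65},{"dx":0,"dy":0,"dz":0,"wx":0,"wy":0,"wz":0,"gripper":0.65}]';python3 -c "
from h import *
shot('side','s22.png');shot('top','t22.png')
s=cv2.imread('pics/s22.png');a=cv2.resize(s[110:330,130:330],None,fx=2.7,fy=2.7,interpolation=cv2.INTER_CUBIC)
t=cv2.resize(cv2.imread('pics/t22.png')[105:240,150:270],None,fx=2,fy=2,interpolation=cv2.INTER_CUBIC)
o=np.zeros((594,790,3),np.uint8);o[:594,:540]=a;o[:270,545:785]=t;cv2.imwrite('pics/c22.png',o)"; python3 mv.py pics/raw_s1.png pics/s22.png 238 262 255 282;python3 mv.py pics/raw_t1.png pics/t22.png 200 222 215 240
```

```text
t: 74.75
tool_pos: [438.3, 161.4, 75.7]
tool_rot: [[-0.996, 0.093, 0.003], [0.093, 0.996, 0.004], [-0.003, 0.004, -1.0]]
contact_force: [4.6, 7.1, -6.8]
gripper_width: 27.7
t: 75.95
tool_pos: [421.5, -2.2, 214.8]
tool_rot: [[-0.996, 0.094, 0.0], [0.094, 0.996, -0.001], [-0.0, -0.001, -1.0]]
contact_force: [0.9, -1.0, 0.0]
gripper_width: 56.1
t: 76.35
tool_pos: [409.6, -125.8, 214.2]
tool_rot: [[-0.995, 0.103, -0.001], [0.103, 0.995, -0.001], [0.001, -0.001, -1.0]]
contact_force: [0.3, -0.1, -0.8]
gripper_width: 55.1
match 0.999 shift px 0.0 0.0 max bright 210
match 1.0 shift px 0.0 0.0 max bright 248
```

View pics/c22.png

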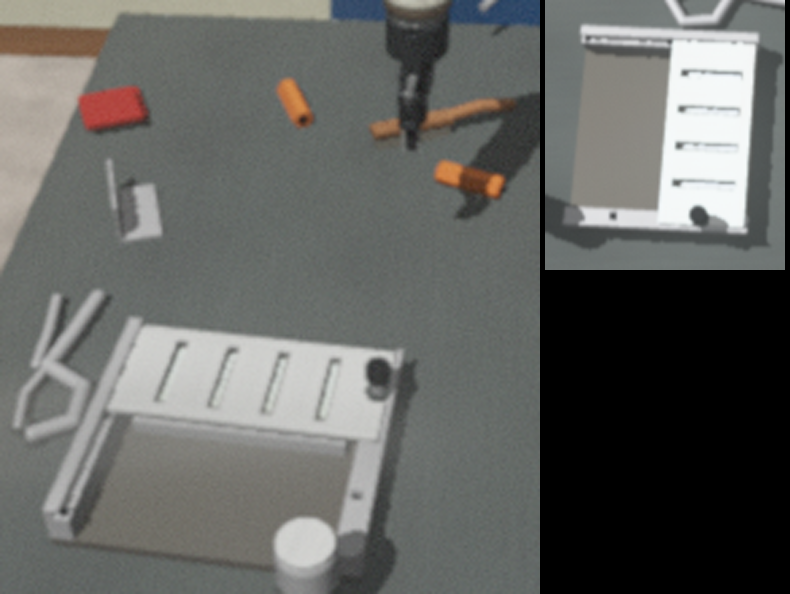

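The plate is shut and the knob is at its starting pixels (0.0 px shift in both views). The chalk shows through all four slots, and the robot is clear. Handing in.

```bash
python3 -c "
from station import ctrl
print(ctrl.close_job())"
```

```text
the job is handed in; nothing more can be done
None
```

I loaded the fixture as asked and handed the job in at about 76 s of the 210 s allowed.

- **Plate opened:** I pulled the plunger, slid the plate to its open stop and let the pin drop. The knob was back at its home height with the 6 N home pull.
- **Couplings:** There were four. I rolled each until its chalk flat was on top and laid it down, one per nest. The side and top views before closing showed all four nests filled with the chalk lines up.
- **Plate shut:** I pulled the plunger again, slid the plate to the shut stop and let the pin drop. It gave the same home height and about the same pull.

**Last checks:** The knob and the plate around it matched the first pictures with 0.0 px shift in both views. The chalk showed through all four slots, and the gripper was up clear of everything. The highest force I read was about 18 N, on the wrist while seating the last coupling. The can, brush and look-alikes were never touched; I did not measure them again at the end, beyond what the final pictures show.

**What went wrong on the way:**
- The first roll of two couplings failed because the fingertip slipped over the corner. They slid by 9 mm and 3 mm, and I repeated those rolls with the tip lower.
- One wrist turn ran into its joint's upper range (2.55 of 2.57 rad), and I backed it out without passing the range.

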